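Mount the tool cup on the sloping board beside the wheel

ROBOT

A 6-joint arm with a two-finger parallel gripper is mounted at the origin on the work surface. World frame = base frame: x ahead of the robot, y to its left, z up, the work surface at z = 0. Lengths are in mm, angles in rad, forces in N, time in s.
With the tool pointing down it reaches from about 350 to 800 mm from the base axis. Payload 7.3 kg.
Tool frame: the origin (TCP) lies between the finger pads; the fingertips stand 25 mm ahead of it and the grasp point (between the pads) lies 6 mm ahead of it (arm.nose_length is the distance from the TCP to the fingertips, in mm); z points along the fingers, y is the direction in which the jaws open and shut (so a half turn about z gives the same grasp; the last joint's range is limited). The gripper opens to 85 mm and grips with 20 to 120 N. Pads are 22 mm wide; open, the fingers measure 114 mm over their backs; the gripper's body (76 mm by 85 mm) begins 54 mm behind the grasp point. The pads swing forward as they close: fully open they stand 13 mm farther back than shut.
Start: joints at [-1.274, 0.342, 1.524, -0, 1.275, -0.146], TCP at [224.97, -474.374, 256.322] pointing down, gripper open.
Joint ranges: [-2.53, 2.53], [-0.77, 2.02], [0.04, 2.7], [-1, 4.14], [0.28, 2.66], [-3.11, 3.11]. Speed limits (rad/s): [2.57, 2.57, 3.14, 3.14, 3.14, 3.14].

INTERFACE

Orientations are given as a rotation vector (axis times angle).
In Python, from bench import arm, vision gives the robot as it stands.
- The arm moves only by the tool carry_out, never from a script. Its argument "moves" is a list of rows, each a list of 5 numbers: the shift along the tool's x, y, z in mm, then the turn about the tool's z in degrees, then the closure, from 0 (fully open) to 1 (shut). A call has exactly 8 rows; each row shifts and turns the commanded pose from where the row before left it, along the tool's axes as they then stand; what a row does not reach is not made up. A row lasts 1/12 s, in which the tool goes at most 41.7 mm and 7.16 degrees, less where a joint would pass 70% of its speed; a pose out of reach is approached as far as the arm can. A call with a gripper value outside its range is refused whole. The fingers move at their own pace and stop on an object; "newtons" is the grip in N (left out, the last holds). Time passes only in rows, so rows that do not move let the fingers close, or fill a call up. It gives the time, the measured TCP pose, the force and the opening at its end, in the units of the state.
- arm.get_obs(): the state, without advancing time (a new reading comes with each control period).
- vision.camera(name): name is "side" or "top"; returns the picture (480x640x3 uint8, red, green, blue); there is no depth.
- vision.camera_info(name): a dict with "camera_matrix" (3x3 intrinsics, pixels), "D" ([k1, k2, p1, p2, k3] as OpenCV has them; the pictures are not rectified), "view" (4x4, takes a point from world to camera coordinates). Camera axes: x right, y up, looking along -z (the intrinsics and any distortion apply to the point x, -y, -z); pixel columns grow to the right and rows downward; lengths in mm; the calibration is good to about 2 mm. A picture is of the moment at which its call begins. camera_info takes no time and is no camera call.
- arm.job_done(): hands the job in, once; it reports no verdict.
The state is a dict: "clock": time; "q": joint angles; "qvel": joint speeds; "tau": joint torques, N m; "eef_pos": TCP position; "orientation": TCP orientation; "wrist_force": force on the tool from outside, world axes, zero at the start; "ft_torque": the same for the moment, N m; "width": finger opening in mm.
Only numpy, scipy, OpenCV 4.12 (cv2) and the standard library are available. Lean on these libraries where they do the work, as an engineer would, in place of code of your own. Each camera call takes 0.05 s, during which the arm holds its last target. There are 200 camera calls.

TASK

Put up the tool cup on the sloping board: slip the aluminium bracket's keyhole over the headed steel stud (between the two wooden pegs) until the plate lies flat on the board, then slide the bracket straight down the slope until the stud is fully home in the end of the narrow slot behind its head. Then press the grey cup firmly down onto the bracket's tapered spigot until it sits tight and square, and let go; leave everything else on the bench where it is.

Things in the scene. Friction and masses are not known exactly. Their poses are not given: they have to be found in the camera images.
- stud (a point): Foot of the headed steel stud, on its axis, at the sloping board's surface. x runs uphill along the board, y across it, z square out of the board (the stud's axis). Shank 8 mm across; head 16 mm across, underside 7.8 mm and top 13.5 mm above the board. It is 50 mm uphill of the board's centre; a plain wooden peg (12 mm across, 16 mm high) stands 80 mm to each side of it.
- board: Fixed sloping wooden board, 240 mm along the slope, 200 mm wide, tilted 15 degrees, its high edge away from the robot. Origin: centre of its top surface; x uphill, y across, z square out of the board.
- bracket_fin (a point): Middle of the upright grip fin of the loose aluminium bracket, 30 mm above its underside. Fin: 30 mm along x, 12 mm thick along y, top 9 mm above this point. The bracket (220 g) is a plate 170 x 64 x 5 mm lying flat; x points to its keyhole end (uphill once mounted), z up. Along x from here: plate ends -77 and +93, spigot -48, keyhole entry +41, seat +68 mm.
- keyhole_entry (a point): Centre of the wide part of the bracket's keyhole (22 mm wide opening), at the plate's underside; same axes as the bracket. The narrow slot (11 mm wide) leads from it towards +x.
- keyhole_seat (a point): Where the stud's axis lies, at the plate's underside, when the shank touches the closed end of the narrow slot: 27 mm from the entry centre towards +x; same axes as the bracket. The plate is 5 mm thick, and the stud's head leaves it 2.8 mm of play.
- spigot (a point): Foot of the bracket's tapered steel spigot, on its axis, at the plate's top face; same axes as the bracket (z along the spigot). The spigot is 28 mm high, 24 mm across at the foot and 16 mm at the tip.
- cup_mid (a point): Centre, half-way up, of the loose grey plastic tool cup (140 g): a straight round cup 48 mm across and 84 mm high, standing upright on the bench, open at the top (inside 42 mm across, inner floor 41 mm above the foot). z is its axis, up.
- cup_foot (a point): Centre of the cup's underside, 42 mm below its middle; z is the cup's axis, up. A tapered socket, about 23 mm across at the mouth and 36 mm deep, opens downward here; it matches the spigot, and sits tight when the cup's underside is about 3 mm above the bracket's plate. Friction then holds it.
- bowl: round stainless steel bowl, 110 mm across the rim, 45 mm high; not needed; origin: centre of its underside
- tape: roll of green packing tape lying flat, a ring 90 mm across, 30 mm high; not needed; origin: centre of its underside
- vase: white long-necked vase, 76 mm across the belly, 145 mm high; not needed; origin: centre of its underside
- drilled_plate: plain flat aluminium plate 130 x 50 x 6 mm with two plain round holes and nothing standing on it; not needed; origin: centre of its underside
- glaze_jar: lidded jar, 72 mm across, 90 mm high; not needed; origin: centre of its underside
- teacup: small open terracotta teacup, 72 mm across the rim, 65 mm high; not needed; origin: centre of its underside
- brush: decorating brush lying on the bench; not needed; origin: on the underside of the brush
Things that resemble listed ones, but are neither listed nor needed, are in the scene too. Leave any purple or yellow look-alike of the part that bears cup_mid alone.

How it is judged (in metres and radians):
On the way, in this order (a step that is already met when the one before it is completed fails the run):
1. the wide part of the keyhole is over the stud and the plate lies flat on the board (x of keyhole_entry in the frame of stud between -0.008 and 0.008 m and y of keyhole_entry in the frame of stud between -0.006 and 0.006 m and z of keyhole_entry in the frame of stud between -0.003 and 0.004 m and angle between the z axis of spigot and the z axis of stud, either way round below 0.08 rad and angle between the x axis of spigot and the x axis of stud, either way round below 0.17 rad), for 0.1 s.
2. the bracket is slid down until the stud is home in the narrow slot, the plate flat on the board (x of keyhole_seat in the frame of stud between -0.005 and 0.004 m and y of keyhole_seat in the frame of stud between -0.004 and 0.004 m and z of keyhole_seat in the frame of stud between -0.003 and 0.004 m and angle between the z axis of spigot and the z axis of stud, either way round below 0.08 rad and angle between the x axis of spigot and the x axis of stud, either way round below 0.17 rad), for 0.2 s.
3. with the bracket locked, the cup is pressed onto the spigot with more than 8 N (all of step 2 and x of cup_foot in the frame of spigot between -0.004 and 0.004 m and y of cup_foot in the frame of spigot between -0.004 and 0.004 m and z of cup_foot in the frame of spigot between -0.002 and 0.0065 m and angle between the z axis of cup_foot and the z axis of spigot, either way round below 0.08 rad and contact force between cup and bracket above 8 N), for 0.1 s.
At the end, for the whole second after the job is handed in: Bracket flat on the board (gap under 4 mm, 0.08 rad; 0.17 rad from straight), stud within 4 mm of the slot's closed end (5 mm if overrun, 4 mm sideways); cup on the spigot within 4 mm of its axis, 0.08 rad of square, underside under 6.5 mm above the plate; both at rest (all of step 2 and x of cup_foot in the frame of spigot between -0.004 and 0.004 m and y of cup_foot in the frame of spigot between -0.004 and 0.004 m and z of cup_foot in the frame of spigot between -0.002 and 0.0065 m and angle between the z axis of cup_foot and the z axis of spigot, either way round below 0.08 rad and linear speed of each of cup, bracket below 0.02 m/s); the robot touches nothing.
It fails at once if one of the other things on the bench is moved more than 30 mm (distance of any of bowl, tape, vase, drilled_plate, glaze_jar, teacup, brush from where it was at the start of the episode above 0.03 m).
It also fails if it takes over 62 s, if anything falls off the work surface, if the arm or the gripper's body presses on something with over 40 N, if the wrist force passes 120 N, or if a joint passes its speed limit or range.

## Working session

There is one attempt and no reset: what is moved stays moved. The work goes in short steps, Python scripts to look and compute and a tool call to move; the robot and the scene stay as the last step left them, time stands still between calls to the robot, and variables do not carry over. Pictures are saved under pics/ and viewed, about 8 in all and at most 12, crops included, and the job is handed in when it is done.

Besides the shell and the picture viewer there is one more tool, called after ">>>" as name([rows], argument=value, ...), one row to a line, values as JSON. carry_out: Moves the arm, as the interface text tells. Its arguments: {"type":"object","properties":{"moves":{"type":"array","items":{"type":"array","items":{"type":"number"}}},"newtons":{"type":"number"}},"required":["moves"]}

```bash
ls; mkdir -p pics; python3 - <<'E'
from bench import arm, vision
import cv2, numpy as np
for n in("side","top"):
    im=vision.camera(n); cv2.imwrite(f"pics/{n}0.png",im[:,:,::-1])
    i=vision.camera_info(n); print(n,np.array(i["camera_matrix"]).round(1).tolist(),i["D"],np.array(i["view"]).round(4).tolist())
print(arm.get_obs(), arm.nose_length)
E
```

```text
pics
side [[504.3, 0.0, 317.7], [0.0, 504.3, 235.7], [0.0, 0.0, 1.0]] [-0.07780998  0.          0.          0.          0.        ] [[-0.8524, -0.5224, 0.0216, 424.7432], [0.2998, -0.4546, 0.8387, -232.3029], [-0.4284, 0.7214, 0.5441, -1142.8299], [0.0, 0.0, 0.0, 1.0]]
top [[485.2, 0.0, 317.7], [0.0, 485.2, 245.8], [0.0, 0.0, 1.0]] [0.04525226 0.         0.         0.         0.        ] [[-0.0283, -0.9996, 0.0028, 1.8355], [0.9966, -0.028, 0.0769, -546.8007], [-0.0767, 0.005, 0.997, -1235.242], [0.0, 0.0, 0.0, 1.0]]
{'clock': 0.1, 'q': array([-1.27400291e+00,  3.42658631e-01,  1.52492400e+00,  1.81328014e-06,
        1.27538817e+00, -1.46002663e-01]), 'qvel': array([ 7.14068266e-05, -1.22388850e-03, -1.25405998e-03,  2.24754812e-03,
        8.76428693e-04, -2.47203140e-03]), 'tau': array([ 2.22875504e-03, -4.34447694e+01, -2.46492523e+01, -1.12430769e-04,
        4.61826538e-03, -8.71556097e-06]), 'eef_pos': array([ 224.87003547, -474.04859254,  255.69165388]), 'orientation': array([-3.06357014e+00, -6.89571502e-01,  1.60274209e-04]), 'wrist_force': array([-0.33319424,  0.28550891, -0.15664296]), 'ft_torque': array([-0.00504883,  0.01251753, -0.01285588]), 'width': 85.51822603921926} 25.0
```

View pics/top0.png

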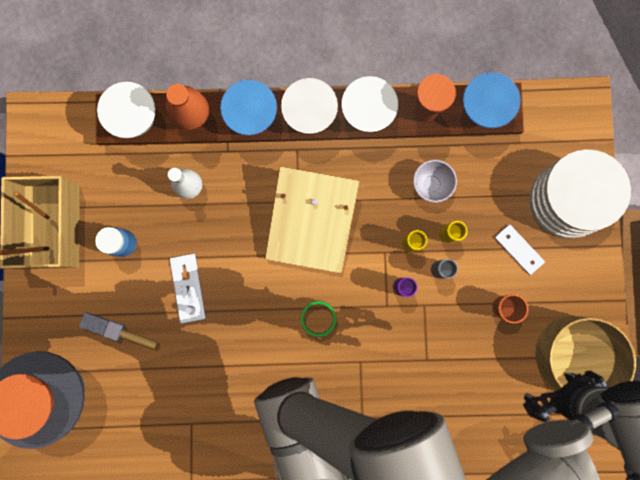

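View pics/side0.png

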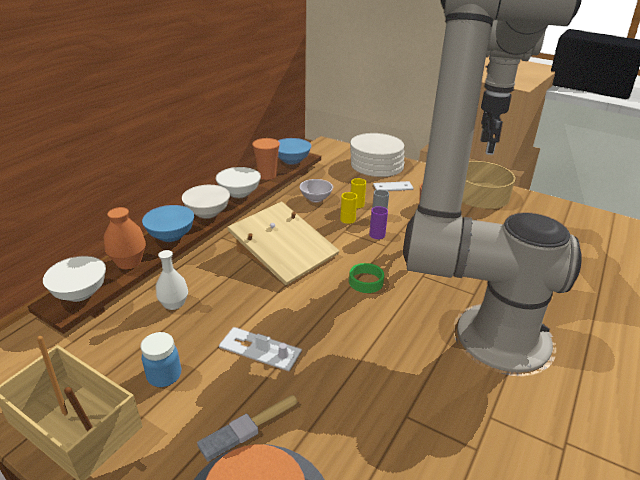

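The top view shows the bracket at about (187,288), the board at (313,220) with stud (314,202), and the grey cup at (447,268) next to yellow and purple ones. I'll zoom in on these.

```bash
cat > h.py <<'E'
import cv2, numpy as np
from bench import arm, vision
INF={n:vision.camera_info(n) for n in("side","top")}
F=np.diag([1.,-1,-1])
def par(n):
    i=INF[n]; V=np.array(i["view"]); return np.array(i["camera_matrix"]),np.array(i["D"]),F@V[:3,:3],F@V[:3,3]
def proj(n,P):
    K,D,R,t=par(n); return cv2.projectPoints(np.array(P,float).reshape(-1,1,3),cv2.Rodrigues(R)[0],t,K,D)[0].reshape(-1,2)
def ray(n,uv):
    K,D,R,t=par(n); d=cv2.undistortPoints(np.array(uv,float).reshape(-1,1,2),K,D).reshape(-1,2)
    d=np.c_[d,np.ones(len(d))]@R; return -R.T@t, d/np.linalg.norm(d,axis=1)[:,None]
def plane(n,uv,z=0,p0=None,nn=(0,0,1)):
    c,d=ray(n,uv); nn=np.array(nn,float); p0=np.array([0,0,z]) if p0 is None else p0
    return c+d*(((p0-c)@nn)/(d@nn))[:,None]
def tri(uvs,uvt):
    c1,d1=ray("side",uvs);c2,d2=ray("top",uvt);out=[]
    for a,b in zip(d1,d2):
        s=np.linalg.lstsq(np.c_[a,-b],c2-c1,rcond=None)[0]; p,q=c1+s[0]*a,c2+s[1]*b
        out.append(np.r_[(p+q)/2,np.linalg.norm(p-q)])
    return np.array(out)
E
python3 - <<'E'
import cv2,numpy as np
t=cv2.imread("pics/top0.png");s=cv2.imread("pics/side0.png")
def c(im,x,y,w,h,k): return cv2.resize(im[y:y+h,x:x+w],None,fx=k,fy=k,interpolation=cv2.INTER_CUBIC)
a=np.hstack([c(t,160,245,60,90,6),c(s,210,315,100,75,4.4)[:330]]) if 0 else None
A=c(t,160,250,66,80,6);B=c(s,212,320,66*0+95,60,4)
can=np.zeros((600,790,3),np.uint8)
can[:480,:396]=A; can[:240,400:780]=B
C=c(t,390,220,95,80,4);can[250:570,400:780]=C
cv2.imwrite("pics/c1.png",can)
can=np.zeros((600,800,3),np.uint8)
can[:480,:400]=c(t,262,160,100,120,4);can[:400,404:796]=c(s,226,198,112,88,3.5)[:400,:392] if 0 else np.pad(c(s,226,198,112,88,3.5),((0,92),(0,0),(0,0)))
cv2.imwrite("pics/c2.png",can)
E
```

```text
(no output)
```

View pics/c1.png

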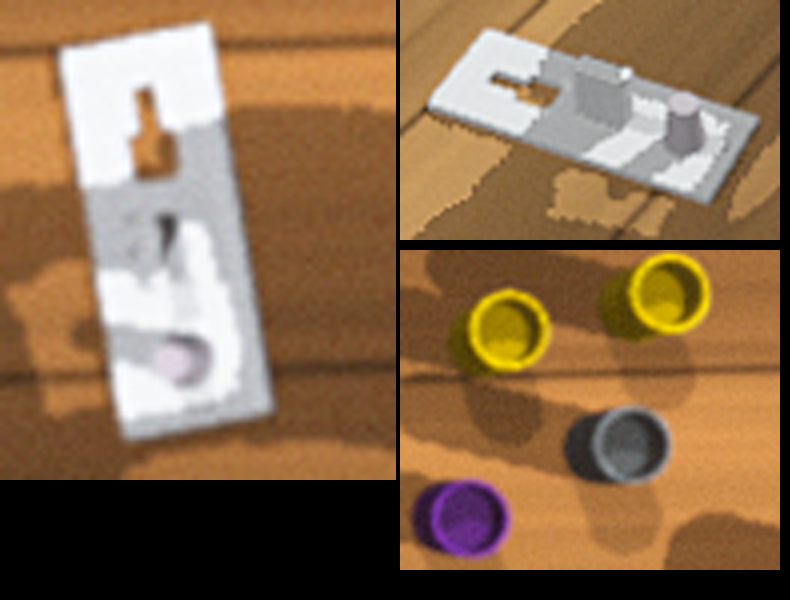

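View pics/c2.png

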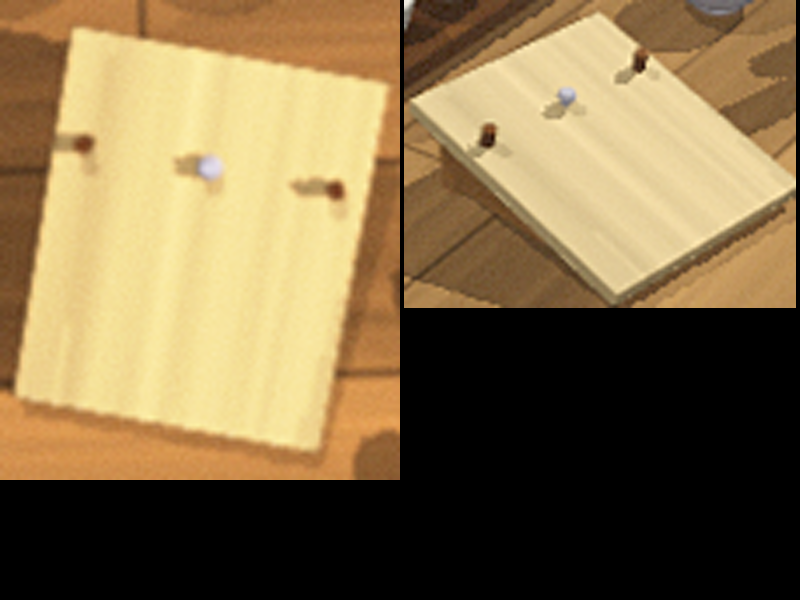

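Crops: the bracket's keyhole end faces image-up, slot leading up, spigot at the lower end; the stud head, pegs and all board corners are clear; the grey cup is the one at right-middle. Now measuring with masks.

```bash
cat > m.py <<'E'
from h import *
def quad(mask):
    c=max(cv2.findContours(mask,cv2.RETR_EXTERNAL,cv2.CHAIN_APPROX_NONE)[0],key=cv2.contourArea)
    hull=cv2.convexHull(c); e=.02
    while True:
        q=cv2.approxPolyDP(hull,e*cv2.arcLength(hull,True),True)[:,0]
        if len(q)<=4: break
        e+=.005
    p=c[:,0].astype(float); L=[]
    for i in range(4):
        a,b=q[i].astype(float),q[(i+1)%4].astype(float); u=(b-a)/np.linalg.norm(b-a)
        s=(p-a)@u; d=(p-a)@[-u[1],u[0]]; l=np.linalg.norm(b-a)
        k=(s>.1*l)&(s<.9*l)&(abs(d)<2.5)
        v=cv2.fitLine(p[k].astype(np.float32),cv2.DIST_HUBER,0,.01,.01).ravel(); L.append(np.cross([v[2],v[3],1],[v[2]+v[0],v[3]+v[1],1]))
    o=[]
    for i in range(4):
        x=np.cross(L[i-1],L[i]); o.append(x[:2]/x[2])
    return np.array(o)
def win(n,x,y,w,h,im=None):
    im=vision.camera(n) if im is None else im; m=np.zeros(im.shape[:2],np.uint8); m[y:y+h,x:x+w]=255
    return cv2.cvtColor(im,cv2.COLOR_RGB2HSV),m
def cent(m):
    n,l,s,c=cv2.connectedComponentsWithStats(m); k=1+s[1:,4].argmax(); return c[k],s[k]
E
cat > a.py <<'E'
from m import *
T=cv2.imread("pics/top0.png")[:,:,::-1].copy();S=cv2.imread("pics/side0.png")[:,:,::-1].copy()
np.set_printoptions(precision=1,suppress=True)
close=lambda m:cv2.morphologyEx(m,cv2.MORPH_CLOSE,np.ones((3,3)))
# bracket (low saturation)
for n,I,w in(("top",T,(160,245,55,85)),("side",S,(212,320,95,55))):
    H,m=win(n,*w,im=I); k=close(((H[...,1]<60)&(H[...,2]>70)&(m>0)).astype(np.uint8))
    q=quad(k); P=plane(n,q,5 if n=="top" else 5); print("bracket",n,q.tolist());print(P,np.linalg.norm(P-np.roll(P,-1,0),axis=1),P.mean(0))
# board
Q={}
for n,I,w in(("top",T,(255,155,115,125)),("side",S,(222,195,125,95))):
    H,m=win(n,*w,im=I); k=close(((H[...,0]>15)&(H[...,0]<32)&(H[...,2]>185)&(m>0)).astype(np.uint8))
    k=cv2.morphologyEx(k,cv2.MORPH_OPEN,np.ones((5,5)));Q[n]=quad(k); print("board",n,Q[n].tolist())
for n,I,w in(("top",T,(300,190,30,25)),("side",S,(255,215,35,25))):
    H,m=win(n,*w,im=I); k=((H[...,0]>100)&(H[...,0]<150)&(H[...,2]>120)&(m>0)).astype(np.uint8)
    Q["s"+n],st=cent(k); print("stud",n,Q["s"+n],st)
print("stud head",tri([Q["sside"]],[Q["stop"]]))
for n,I,w in(("top",T,(425,250,40,40)),("side",S,(368,185,25,40))):
    H,m=win(n,*w,im=I); k=((H[...,1]<75)&(H[...,2]<190)&(m>0)).astype(np.uint8)
    k=close(k); print("cup",n,cent(k))
E
python3 a.py
```

```text
bracket top [[194.0832272346193, 253.4213352395622], [205.27846069880542, 318.39554067189465], [180.19494256002852, 322.70467083550926], [169.66599081620575, 257.8876904011347]]
[[537.  309.4   5. ]
 [368.1 281.9   5. ]
 [359.2 346.2   5. ]
 [527.2 372.7   5. ]] [171.1  64.9 170.1  64. ] [447.9 327.5   5. ]
bracket side [[217.59458776009964, 346.15232161808484], [232.83327384301285, 326.77520681567586], [301.7629373563518, 348.86963363468675], [288.5169763169575, 370.7622094585657]]
[[525.  375.3   5. ]
 [536.2 309.5   5. ]
 [366.4 281.9   5. ]
 [355.4 349.3   5. ]] [ 66.8 172.   68.2 171.5] [445.8 329.    5. ]
board top [[280.5016690484986, 166.5149657185159], [357.269904223538, 179.42568472757551], [355.4853261256599, 265.40298335196405], [264.97009113265904, 261.5903895325026]]
board side [[228.6129879595329, 225.65007684523488], [279.7389093363602, 202.1528272946033], [348.3104715879064, 244.3674410466885], [285.96604103594314, 281.42836855625904]]
stud top [313.9 201.5] [312 200   5   4  15]
stud side [272.3 225.1] [271 224   4   4  12]
stud head [[652.7  -7.5  74.6   2.3]]
cup top (array([444.7, 268.4]), array([432, 259,  26,  19, 400], dtype=int32))
cup side (array([380.7, 197.3]), array([372, 185,  21,  24, 280], dtype=int32))
```

```bash
cat > b.py <<'E'
from m import *
from scipy.optimize import least_squares
T=cv2.imread("pics/top0.png")[:,:,::-1].copy();S=cv2.imread("pics/side0.png")[:,:,::-1].copy()
np.set_printoptions(precision=1,suppress=True)
for p in[(313,240),(350,262),(362,268),(300,262),(262,230)]: print(p,cv2.cvtColor(T,cv2.COLOR_RGB2HSV)[p[1],p[0]],end=" ")
Q={}
for n,I,w in(("top",T,(255,155,115,125)),("side",S,(222,195,125,95))):
    H,m=win(n,*w,im=I); k=((H[...,0]>=20)&(H[...,0]<32)&(H[...,1]<145)&(H[...,2]>170)&(m>0)).astype(np.uint8)
    k=cv2.morphologyEx(cv2.morphologyEx(k,cv2.MORPH_OPEN,np.ones((3,3))),cv2.MORPH_CLOSE,np.ones((9,9)));Q[n]=quad(k); print("\nboard",n,Q[n].tolist(),k.sum())
def R(yaw,t): 
    c,s=np.cos(yaw),np.sin(yaw); ct,st=np.cos(t),np.sin(t)
    return np.array([[c,-s,0],[s,c,0],[0,0,1]])@np.array([[ct,0,-st],[0,1,0],[st,0,ct]])
C=np.array([[120,100,0],[120,-100,0],[-120,-100,0],[-120,100,0.]]);st=np.array([[50,0,11]])
order=lambda q,ref:np.array([q[np.linalg.norm(q-r,axis=1).argmin()] for r in ref])
O={"top":np.array([[313.9,201.5]]),"side":np.array([[272.3,225.1]])}
def res(p,full=0,use=("top","side")):
    out=[]
    for n in use:
        X=np.vstack([C,st])@R(p[3],p[4]).T+p[:3]; pr=proj(n,X); o=np.vstack([order(Q[n],pr[:4]),O[n]]); out.append(pr-o)
    return np.concatenate(out) if full else np.concatenate(out).ravel()
for use in(("top","side"),("top",),("side",)):
    r=least_squares(res,[605,0,45,-.17,.26],args=(0,use),loss="soft_l1"); print(use,r.x[:3],"yaw,tilt deg",np.degrees(r.x[3:]),"stud",r.x[:3]+R(*r.x[3:])@[50,0,0]); print(res(r.x,1,use).tolist())
    r=least_squares(lambda p:res(np.r_[p,np.radians(15)],0,use),r.x[:4],loss="soft_l1"); print("tilt15",r.x[:3],np.degrees(r.x[3]),"stud",r.x[:3]+R(r.x[3],np.radians(15))@[50,0,0])
# cup
H,m=win("top",425,250,40,40,im=T); k=((H[...,1]<75)&(m>0)).astype(np.uint8)
g=plane("top",[(447.6,267.9)],84); print("cup",g)
c=g[0]; a=np.linspace(0,6.28,24)
for n in("top","side"):
    z=proj(n,np.c_[c[0]+24*np.cos(a),c[1]+24*np.sin(a),a*0+84]);b=proj(n,np.c_[c[0]+24*np.cos(a),c[1]+24*np.sin(a),a*0]);A=np.vstack([z,b]);print("pred bbox",n,A.min(0),A.max(0),"rim",z.min(0),z.max(0))
vis=cv2.resize(S[170:250,350:410],None,fx=5,fy=5,interpolation=cv2.INTER_CUBIC)
tv=cv2.resize(T[250:290,425:465],None,fx=10,fy=10,interpolation=cv2.INTER_CUBIC)
cv2.imwrite("pics/cup.png",np.hstack([vis,tv])[:,:,::-1])
E
python3 b.py
```

```text
(313, 240) [ 24  93 248] (350, 262) [ 16 165 216] (362, 268) [ 14 161 177] (300, 262) [ 24  95 247] (262, 230) [ 14 153 115] 
board top [[280.6582147171635, 167.28044650971728], [357.83920875698783, 180.80672897304194], [340.13082503576453, 271.49311028934767], [266.3237851844893, 258.03993021160807]] 7220

board side [[227.9350694097657, 226.164847126707], [281.36028411541065, 201.48350066849855], [338.46565078812245, 250.31025154631672], [286.2660816873029, 281.650803713174]] 4483
('top', 'side') [609.1   0.9  50.4] yaw,tilt deg [-12.   15.1] stud [656.3  -9.2  63.5]
[[-0.4538165820050608, -1.0318187277735262], [1.3890539902126875, -0.16523189118768755], [1.2837327391292774, 1.3803595769492745], [-1.0107700009443192, 0.8338343909597938], [0.6698672478281082, 0.05060373835209475], [-0.994818409968758, 0.20559590080804924], [-0.3362101037930074, -0.2601147348401014], [0.42458734635300743, 0.20961094191670782], [-0.1858892439750548, 0.7250325914901623], [-0.38784503537669934, -0.1826301754917381]]
tilt15 [609.1   0.9  50.5] -12.068746229158975 stud [656.3  -9.2  63.4]
('top',) [613.9 
[... 226 characters left out ...]
13437461004861007], [0.24013810140525038, 0.010182028520262065]]
tilt15 [613.6   1.9  22.7] -11.909459692068873 stud [660.9  -8.1  35.6]
('side',) [617.2 -11.7  41.1] yaw,tilt deg [-12.1  15.2] stud [664.3 -21.9  54.2]
[[0.007217398753454063, 0.13090514283555876], [0.007293175623146908, -0.006348057248999339], [-0.029393459471975802, 0.01206771597597367], [-0.022611035541444835, 0.030977905362760794], [0.040099435549507234, -0.17455883561575547]]
tilt15 [616.5 -10.7  41.9] -12.195519810834526 stud [663.7 -20.9  54.8]
cup [[ 478.7 -329.1   84. ]]
pred bbox top [429.8 258.1] [457.5 278. ] rim [437.8 258.1] [457.5 277.7]
pred bbox side [370.  189.1] [387.9 220.3] rim [372.2 189.1] [387.9 196.5]
```

View pics/cup.png

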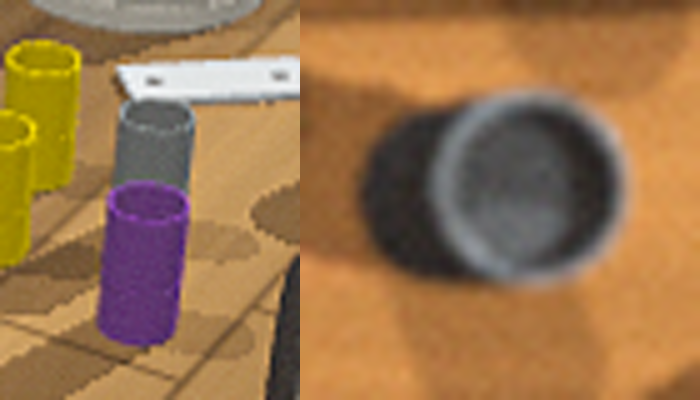

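Cup rim: side view ≈ (373–389, 189–197), matching the top-view fix to ~1 px, so the cup is at (478,-329). Bracket fin ≈ (439,327), yaw 9.1°; stud foot ≈ (656,-8.5,63.3), yaw -12°, tilt 15°. These fit the given sizes. Next, the planning helper.

```bash
cat > plan.py <<'E'
# usage: plan.py clo x y z psi n [x y z psi n ...]: rows (tool axes) from the present pose
import sys,numpy as np
from bench import arm
from scipy.spatial.transform import Rotation as Ro
o=arm.get_obs(); p=np.array(o["eef_pos"]); M=Ro.from_rotvec(o["orientation"]).as_matrix(); s=np.degrees(np.arctan2(M[1,0],M[0,0]))
print("t",round(o["clock"],2),"p",p.round(1),"psi",round(s,2),"zaxis",M[:,2].round(3),"w",round(o["width"],1),"F",np.round(o["wrist_force"],1))
a=list(map(float,sys.argv[1:])); 
if a:
    c=a.pop(0); rows=[]
    while a:
        t=np.array(a[:3]);ps=a[3];n=int(a[4]);a=a[5:]; d=(t-p)/n; ds=(ps-s)/n
        for i in range(n):
            r=np.radians(s); rows.append([round(np.cos(r)*d[0]+np.sin(r)*d[1],1),round(np.sin(r)*d[0]-np.cos(r)*d[1],1),round(-d[2],1),round(-ds,2),c]); s+=ds
        p=t
    for i in range(0,len(rows),8): print(rows[i:i+8])
E
python3 plan.py 0 480 -150 230 9.1 11 439 327 150 9.1 13
```

```text
t 0.1 p [ 224.9 -474.   255.7] psi 25.37 zaxis [-0.     0.001 -1.   ] w 85.5 F [-0.3  0.3 -0.2]
[[np.float64(33.6), np.float64(-16.7), np.float64(2.3), np.float64(1.48), 0.0], [np.float64(33.1), np.float64(-17.5), np.float64(2.3), np.float64(1.48), 0.0], [np.float64(32.7), np.float64(-18.4), np.float64(2.3), np.float64(1.48), 0.0], [np.float64(32.2), np.float64(-19.2), np.float64(2.3), np.float64(1.48), 0.0], [np.float64(31.7), np.float64(-20.1), np.float64(2.3), np.float64(1.48), 0.0], [np.float64(31.2), np.float64(-20.9), np.float64(2.3), np.float64(1.48), 0.0], [np.float64(30.6), np.float64(-21.7), np.float64(2.3), np.float64(1.48), 0.0], [np.float64(30.0), np.float64(-22.4), np.float64(2.3), np.float64(1.48), 0.0]]
[[np.float64(29.4), np.float64(-23.2), np.float64(2.3), np.float64(1.48), 0.0], [np.float64(28.8), np.float64(-24.0), np.float64(2.3), np.float64(1.48), 0.0], [np.float64(28.2), np.float64(-24.7), np.float64(2.3), np.float64(1.48), 0.0], [np.float64(2.7), np.float64(-36.7), np.float64(6.2), np.float64(0.0), 0.0], [np.float64(2.7), np.float64(-36.7), np.float64(6.2), np
[... 168 characters left out ...]
 0.0], [np.float64(2.7), np.float64(-36.7), np.float64(6.2), np.float64(0.0), 0.0]]
[[np.float64(2.7), np.float64(-36.7), np.float64(6.2), np.float64(0.0), 0.0], [np.float64(2.7), np.float64(-36.7), np.float64(6.2), np.float64(0.0), 0.0], [np.float64(2.7), np.float64(-36.7), np.float64(6.2), np.float64(0.0), 0.0], [np.float64(2.7), np.float64(-36.7), np.float64(6.2), np.float64(0.0), 0.0], [np.float64(2.7), np.float64(-36.7), np.float64(6.2), np.float64(0.0), 0.0], [np.float64(2.7), np.float64(-36.7), np.float64(6.2), np.float64(0.0), 0.0], [np.float64(2.7), np.float64(-36.7), np.float64(6.2), np.float64(0.0), 0.0], [np.float64(2.7), np.float64(-36.7), np.float64(6.2), np.float64(0.0), 0.0]]
```

>>> carry_out([
  [33, -17, 2, 1.5, 0],
  [33, -17.5, 2, 1.5, 0],
  [33, -18.5, 2, 1.5, 0],
  [32, -19, 2, 1.5, 0],
  [32, -20, 2, 1.5, 0],
  [31, -21, 2, 1.5, 0],
  [31, -22, 2, 1.5, 0],
  [30, -22, 2, 1.5, 0],
])

```text
clock: 0.77
eef_pos: [411.4, -237.1, 240.0]
orientation: [-3.12, -0.363, 0.0]
wrist_force: [0.3, -1.4, 0.7]
width: 84.9
```

>>> carry_out([
  [29, -23, 2, 1.5, 0],
  [29, -24, 2, 1.5, 0],
  [28, -25, 2, 1.3, 0],
  [3, -37, 6, 0, 0],
  [3, -37, 6, 0, 0],
  [3, -37, 6, 0, 0],
  [3, -37, 6, 0, 0],
  [3, -37, 6, 0, 0],
])

```text
clock: 1.43
eef_pos: [465.1, 36.0, 203.8]
orientation: [-3.132, -0.248, 0.001]
wrist_force: [0.6, 0.5, 0.4]
width: 85.3
```

>>> carry_out([
  [3, -37, 6, 0, 0],
  [3, -37, 6, 0, 0],
  [3, -37, 6, 0, 0],
  [3, -37, 6, 0, 0],
  [3, -37, 6, 0, 0],
  [2, -36, 6, 0, 0],
  [2, -36, 6, 0, 0],
  [0, 0, 0, 0, 0],
])

```text
clock: 2.1
eef_pos: [442.2, 296.1, 160.8]
orientation: [-3.13, -0.256, 0.003]
wrist_force: [-0.2, 0.2, 0.3]
width: 85.2
```

```bash
sed -i 's/round(\(np[^,]*\),1)/float(round(\1,1))/g; s/round(-d\[2\],1),round(-ds,2)/float(round(-d[2],1)),float(round(-ds,2))/' plan.py; python3 plan.py 0 439 327 39 9.1 7
```

```text
t 2.1 p [442.2 296.1 160.8] psi 9.33 zaxis [-0.002  0.001 -1.   ] w 85.2 F [-0.2  0.2  0.3]
[[0.3, -4.4, 17.4, 0.03, 0.0], [0.3, -4.4, 17.4, 0.03, 0.0], [0.3, -4.4, 17.4, 0.03, 0.0], [0.3, -4.4, 17.4, 0.03, 0.0], [0.3, -4.4, 17.4, 0.03, 0.0], [0.2, -4.4, 17.4, 0.03, 0.0], [0.2, -4.4, 17.4, 0.03, 0.0]]
```

>>> carry_out([
  [0.3, -5, 18, 0, 0],
  [0.3, -5, 18, 0, 0],
  [0.3, -5, 18, 0, 0],
  [0.3, -5, 18, 0, 0],
  [0.3, -4, 18, 0, 0],
  [0.2, -3.5, 18, 0, 0],
  [0.2, -3.5, 14.5, 0, 0],
  [0, 0, 0, 0, 0.3],
], newtons=50)

```text
clock: 2.77
eef_pos: [439.2, 321.2, 36.8]
orientation: [3.129, 0.249, -0.008]
wrist_force: [0.1, -0.1, -0.6]
width: 75.4
```

>>> carry_out([
  [0, 0, 0, 0, 1],
  [0, 0, 0, 0, 1],
  [0, 0, 0, 0, 1],
  [0, 0, 0, 0, 1],
  [0, 0, 0, 0, 1],
  [0, 0, 0, 0, 1],
  [0, 0, 0, 0, 1],
  [0, 0, 0, 0, 1],
])

```text
clock: 3.43
eef_pos: [441.7, 322.5, 41.0]
orientation: [-3.131, -0.248, -0.004]
wrist_force: [-0.0, 1.1, 6.5]
width: 11.0
```

```bash
python3 plan.py 1 439 327 160 -12 8
```

```text
t 3.43 p [441.7 322.5  41. ] psi 9.06 zaxis [ 0.002  0.001 -1.   ] w 11.0 F [-0.   1.1  6.5]
[[-0.2, -0.6, -14.9, 2.63, 1.0], [-0.3, -0.6, -14.9, 2.63, 1.0], [-0.3, -0.6, -14.9, 2.63, 1.0], [-0.3, -0.6, -14.9, 2.63, 1.0], [-0.4, -0.6, -14.9, 2.63, 1.0], [-0.4, -0.5, -14.9, 2.63, 1.0], [-0.4, -0.5, -14.9, 2.63, 1.0], [-0.4, -0.5, -14.9, 2.63, 1.0]]
```

>>> carry_out([
  [0, 0, -5, 0, 1],
  [0, 0, -10, 2, 1],
  [0, 0, -15, 3, 1],
  [0, 0, -20, 3.5, 1],
  [0, 0, -20, 3.5, 1],
  [0, 0, -20, 3, 1],
  [0, 0, -15, 3, 1],
  [0, 0, -10, 3, 1],
])

```text
clock: 4.1
eef_pos: [441.2, 322.0, 156.7]
orientation: [-3.123, 0.33, -0.002]
wrist_force: [-0.3, 0.2, -1.5]
width: 11.1
```

```bash
cat > snap.py <<'E'
import sys; from h import *
# snap.py out  name x y w h k  name x y w h k
a=sys.argv[2:]; ims=[]
while a:
    n,x,y,w,h=a[0],*map(int,a[1:5]);k=float(a[5]);a=a[6:]
    im=vision.camera(n); cv2.imwrite(f"pics/{sys.argv[1]}_{n}.png",im[:,:,::-1]); ims.append(cv2.resize(im[y:y+h,x:x+w],None,fx=k,fy=k,interpolation=cv2.INTER_CUBIC))
H=max(i.shape[0] for i in ims); cv2.imwrite(f"pics/{sys.argv[1]}.png",np.hstack([np.pad(i,((0,H-i.shape[0]),(0,0),(0,0))) for i in ims])[:,:,::-1])
E
python3 snap.py g1 top 130 220 120 130 3 side 180 230 140 160 3; python3 plan.py
```

```text
t 4.2 p [441.6 322.2 156.7] psi -11.96 zaxis [ 0.003  0.001 -1.   ] w 10.9 F [-0.3  0.3 -2.3]
```

View pics/g1.png

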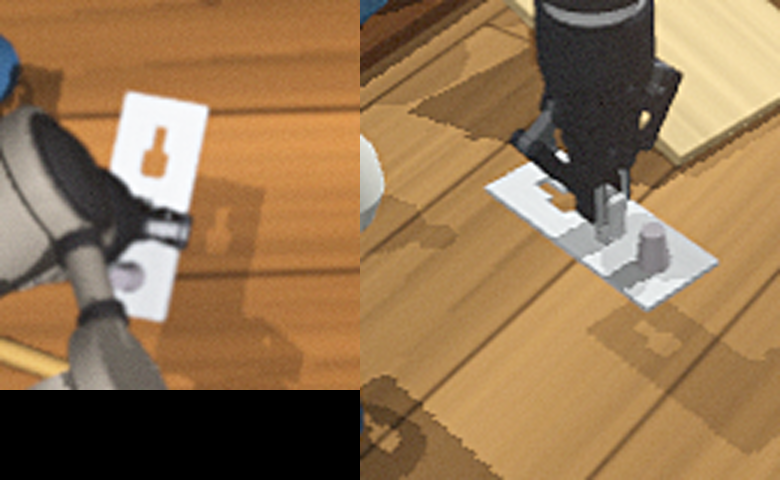

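Bracket held (wrist −2.2 N ≈ 220 g). In the full frames the plate corners are at top (172,251), (199,255), (184,327) and side (222,292), (276,333), (299,317). I'll fit its pose in the hand from those.

```bash
cat > fit.py <<'E'
from h import *
from scipy.optimize import least_squares
from scipy.spatial.transform import Rotation as Ro
np.set_printoptions(precision=1,suppress=True)
PL={"kp":[93,32,-25],"km":[93,-32,-25],"sm":[-77,-32,-25],"sp":[-77,32,-25]} # fin frame, plate top corners
def fit(obs,x0):
    def f(p,full=0):
        o=[]
        for n,d in obs.items():
            X=np.array([PL[k] for k in d])@Ro.from_euler("ZYX",p[3:]).as_matrix().T+p[:3]; o.append(proj(n,X)-np.array(list(d.values())))
        o=np.concatenate(o); return o if full else o.ravel()
    r=least_squares(f,x0); return r.x,f(r.x,1)
E
python3 - <<'E'
from fit import *
c=lambda x,y,ox,oy,k:((x+.5)/k-.5+ox,(y+.5)/k-.5+oy)
top={k:c(*v,130,220,3) for k,v in {"kp":(127,92),"km":(208,106),"sm":(163,321)}.items()}
side={k:c(v[0]-360,v[1],180,230,3) for k,v in {"kp":(486,187),"sp":(648,310),"sm":(718,262)}.items()}
p0=[441.6,322.2,150,-.21,0,0]
for o in({"top":top,"side":side},):
    p,r=fit(o,p0); print(p[:3],np.degrees(p[3:]),"\n",r)
t=np.array([441.6,322.2,156.7]);d=p[:3]-t;y=np.radians(-12)
print("fin rel TCP along tool x / world-left y / z",d[0]*np.cos(y)+d[1]*np.sin(y),-d[0]*np.sin(y)+d[1]*np.cos(y),d[2])
E
```

```text
[439.8 320.4 145.6] [-12.2  -0.9  -0.4] 
 [[ 0.2 -0. ]
 [-0.2  0.3]
 [ 0.1 -0.1]
 [-0.1  0. ]
 [-0.1 -0. ]
 [ 0.1 -0. ]]
fin rel TCP along tool x / world-left y / z -1.364198972797103 -2.153897636252799 -11.139106606743951
```

```bash
python3 plan.py 1 614 2.5 138 -12 14
```

```text
t 4.2 p [441.6 322.2 156.7] psi -11.96 zaxis [ 0.003  0.001 -1.   ] w 10.9 F [-0.3  0.3 -2.3]
[[16.8, 19.8, 1.3, 0.0, 1.0], [16.8, 19.8, 1.3, 0.0, 1.0], [16.8, 19.8, 1.3, 0.0, 1.0], [16.8, 19.8, 1.3, 0.0, 1.0], [16.8, 19.8, 1.3, 0.0, 1.0], [16.8, 19.8, 1.3, 0.0, 1.0], [16.8, 19.8, 1.3, 0.0, 1.0], [16.8, 19.8, 1.3, 0.0, 1.0]]
[[16.8, 19.8, 1.3, 0.0, 1.0], [16.8, 19.8, 1.3, 0.0, 1.0], [16.8, 19.8, 1.3, 0.0, 1.0], [16.8, 19.8, 1.3, 0.0, 1.0], [16.8, 19.8, 1.3, 0.0, 1.0], [16.8, 19.8, 1.3, 0.0, 1.0]]
```

>>> carry_out([
  [10, 12, 0, 0, 1],
  [17, 20, 1, 0, 1],
  [17, 20, 1, 0, 1],
  [17, 20, 1, 0, 1],
  [17, 20, 1, 0, 1],
  [17, 20, 1, 0, 1],
  [17, 20, 1, 0, 1],
  [17, 20, 1, 0, 1],
])

```text
clock: 4.87
eef_pos: [535.5, 145.2, 146.6]
orientation: [3.124, -0.323, -0.003]
wrist_force: [-0.5, 0.2, -1.1]
width: 11.3
```

>>> carry_out([
  [17, 20, 2, 0, 1],
  [17, 20, 2, 0, 1],
  [17, 20, 2, 0, 1],
  [17, 20, 2, 0, 1],
  [17, 20, 2, 0, 1],
  [14, 16, 1, 0, 1],
  [7, 9, 1, 0, 1],
  [0, 0, 0, 0, 1],
])

```text
clock: 5.53
eef_pos: [613.8, 0.2, 134.4]
orientation: [3.124, -0.329, -0.002]
wrist_force: [-0.6, 1.0, -2.1]
width: 11.0
```

```bash
python3 plan.py 1 614 2.5 130 -12 4; python3 snap.py h1 top 262 150 100 130 4 side 200 170 130 130 3
```

```text
t 5.53 p [6.138e+02 2.000e-01 1.344e+02] psi -12.01 zaxis [-0.002 -0.    -1.   ] w 11.0 F [-0.6  1.  -2.1]
[[-0.1, -0.6, 1.1, -0.0, 1.0], [-0.1, -0.6, 1.1, -0.0, 1.0], [-0.1, -0.6, 1.1, -0.0, 1.0], [-0.1, -0.6, 1.1, -0.0, 1.0]]
```

View pics/h1.png

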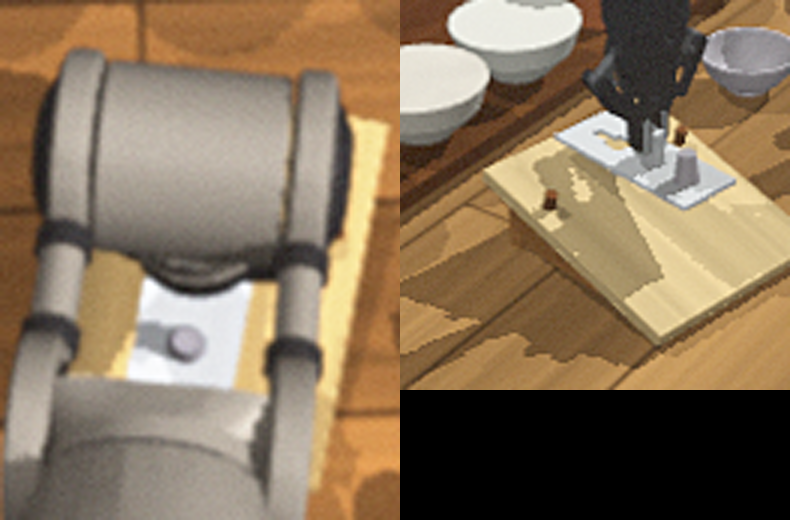

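Top view: the arm hides the keyhole, spigot tip at ≈(308.4,235.1) full frame. Side view: plate corners ≈ (251.5,214.8), (295.8,238.8), (311.5,230.2), hovering above the board and level. Check against prediction.

```bash
python3 - <<'E'
from fit import *
import sys
T=cv2.imread("pics/h1_top.png")[:,:,::-1].copy()
c=lambda x,y,ox,oy,k:np.array(((x+.5)/k-.5+ox,(y+.5)/k-.5+oy))
obs_s={k:c(v[0]-400,v[1],200,170,3) for k,v in {"kp":(555,135),"sp":(688,207),"sm":(735,181)}.items()}
o=arm.get_obs();t=np.array(o["eef_pos"]);print(t)
y=np.radians(-12);R=np.array([[np.cos(y),-np.sin(y)],[np.sin(y),np.cos(y)]])
PL["tip"]=[-48,0,3]
st={"top":{"tip":c(186,342,262,150,4)},"side":obs_s}
fin=np.r_[t[:2]+R@[-1.4,-2.15],t[2]-11.1]
for n,d in st.items():
    X=np.array([PL[k] for k in d])@np.array([[R[0,0],R[0,1],0],[R[1,0],R[1,1],0],[0,0,1]]).T+fin
    print(n,proj(n,X)-np.array(list(d.values())))
p,r=fit(st,np.r_[fin,-.21,0,0]);print(fin,p[:3],np.degrees(p[3:]));print(r)
E
```

```text
[612.8   2.8 134.9]
top [[-0.8  0.2]]
side [[-0.6  0.2]
 [-1.7  0.5]
 [ 0.1 -0.3]]
[611.    1.  123.8] [610.6  -1.1 123.3] [-11.3  -0.1   1.3]
[[ 0.4  0.5]
 [-0.4  0.1]
 [-0.9  0.1]
 [ 0.6 -0.3]]
```

```bash
python3 - <<'E'
from m import *
np.set_printoptions(precision=2,suppress=True)
def tip(im):
    H,m=win("top",295,220,28,28,im=im)
    k=((H[...,2]<200)&(H[...,2]>120)&(H[...,1]<60)&(H[...,0]>120)&(m>0)).astype(np.uint8); return cent(k)
o=arm.get_obs();print(o["eef_pos"],o["orientation"])
a=cv2.imread("pics/h1_top.png")[:,:,::-1].copy();print(tip(a)); H,_=win("top",0,0,1,1,im=a); print(H[228:244:2,300:318:2].tolist())
b=vision.camera("top");cv2.imwrite("pics/h2_top.png",b[:,:,::-1]);print(tip(b));c=vision.camera("side");cv2.imwrite("pics/h2_side.png",c[:,:,::-1])
print(arm.get_obs()["eef_pos"])
E
```

```text
[612.84   2.82 134.94] [-3.12  0.33  0.  ]
(array([308.53, 235.51]), array([304, 232,   9,   9,  53], dtype=int32))
[[[128, 4, 235], [108, 5, 235], [120, 2, 234], [113, 4, 235], [108, 5, 236], [114, 5, 236], [102, 5, 236], [114, 5, 236], [113, 4, 233]], [[108, 13, 198], [110, 10, 227], [105, 7, 233], [110, 6, 237], [105, 4, 233], [114, 5, 237], [110, 3, 235], [120, 3, 236], [120, 5, 236]], [[135, 3, 147], [109, 13, 155], [107, 15, 150], [133, 14, 170], [147, 13, 181], [126, 7, 186], [124, 8, 230], [105, 2, 234], [114, 5, 234]], [[120, 5, 150], [110, 10, 153], [146, 15, 116], [134, 15, 193], [133, 15, 203], [141, 13, 191], [132, 13, 189], [108, 6, 231], [108, 5, 235]], [[140, 5, 150], [116, 12, 149], [145, 16, 96], [135, 11, 187], [138, 17, 198], [146, 11, 189], [135, 14, 182], [114, 5, 232], [110, 3, 233]], [[105, 7, 221], [95, 9, 166], [135, 10, 106], [161, 21, 97], [135, 18, 144], [146, 13, 158], [140, 12, 194], [105, 4, 233], [108, 5, 235]], [[110, 3, 252], [110, 3, 250], [107, 10, 224], [125, 8, 183], [145, 11, 143], [110, 8, 189], [102, 5, 233], [105, 4, 235], [110, 3, 236]], [[105, 2, 251], [105, 2, 252], [113, 4, 241], [115, 6, 238], [108, 5, 240], [113, 4, 238], [114, 5, 236], [114, 5, 234], [110, 6, 236]]]
(array([307.59, 235.59]), array([303, 232,  10,   9,  54], dtype=int32))
[612.88   3.63 135.52]
```

>>> carry_out([
  [1.3, 0.8, 2, 0, 1],
  [0, 0, 3, 0, 1],
  [0, 0, 4, 0, 1],
  [0, 0, 3, 0, 1],
  [0, 0, 2, 0, 1],
  [0, 0, 0, 0, 1],
  [0, 0, 0, 0, 1],
  [0, 0, 0, 0, 1],
], newtons=25)

```text
clock: 6.4
eef_pos: [614.8, 1.3, 121.9]
orientation: [3.124, -0.327, 0.0]
wrist_force: [0.8, 0.2, -1.8]
width: 11.0
```

```bash
python3 plan.py 1 612 3 106.5 -12 5  610 3.4 93 -12 5
```

```text
t 6.4 p [614.8   1.3 121.9] psi -11.93 zaxis [ 0. -0. -1.] w 11.0 F [ 0.8  0.2 -1.8]
[[-0.6, -0.2, 3.1, 0.01, 1.0], [-0.6, -0.2, 3.1, 0.01, 1.0], [-0.6, -0.2, 3.1, 0.01, 1.0], [-0.6, -0.2, 3.1, 0.01, 1.0], [-0.6, -0.2, 3.1, 0.01, 1.0], [-0.4, 0.0, 2.7, -0.0, 1.0], [-0.4, 0.0, 2.7, -0.0, 1.0], [-0.4, 0.0, 2.7, -0.0, 1.0]]
[[-0.4, 0.0, 2.7, -0.0, 1.0], [-0.4, 0.0, 2.7, -0.0, 1.0]]
```

>>> carry_out([
  [-0.5, -0.2, 2, 0, 1],
  [-0.5, -0.2, 2, 0, 1],
  [-0.5, -0.2, 2, 0, 1],
  [-0.5, -0.2, 2, 0, 1],
  [-0.3, 0, 2, 0, 1],
  [-0.3, 0, 2, 0, 1],
  [-0.3, 0, 2, 0, 1],
  [0, 0, 0, 0, 1],
])

```text
clock: 7.07
eef_pos: [611.4, 2.6, 108.0]
orientation: [3.124, -0.327, -0.002]
wrist_force: [-6.1, -0.8, 4.7]
width: 11.0
```

>>> carry_out([
  [-0.3, 0, 2, 0, 1],
  [-0.3, 0, 2, 0, 1],
  [-0.3, 0, 2, 0, 1],
  [-0.3, 0, 2, 0, 1],
  [-0.3, 0, 2, 0, 1],
  [-0.3, 0, 1, 0, 1],
  [0, 0, 0, 0, 1],
  [0, 0, 0, 0, 1],
])

```text
clock: 7.73
eef_pos: [609.6, 3.0, 97.0]
orientation: [3.124, -0.327, -0.002]
wrist_force: [-5.6, -0.1, 3.7]
width: 10.9
```

```bash
python3 plan.py; python3 snap.py h3 side 200 170 130 130 5; python3 plan.py
```

```text
t 7.73 p [609.6   3.   97. ] psi -11.94 zaxis [-0.001 -0.    -1.   ] w 10.9 F [-5.6 -0.1  3.7]
t 7.78 p [609.7   3.   97. ] psi -11.94 zaxis [-0.001 -0.    -1.   ] w 11.0 F [-5.6 -0.6  3.8]
```

View pics/h3.png

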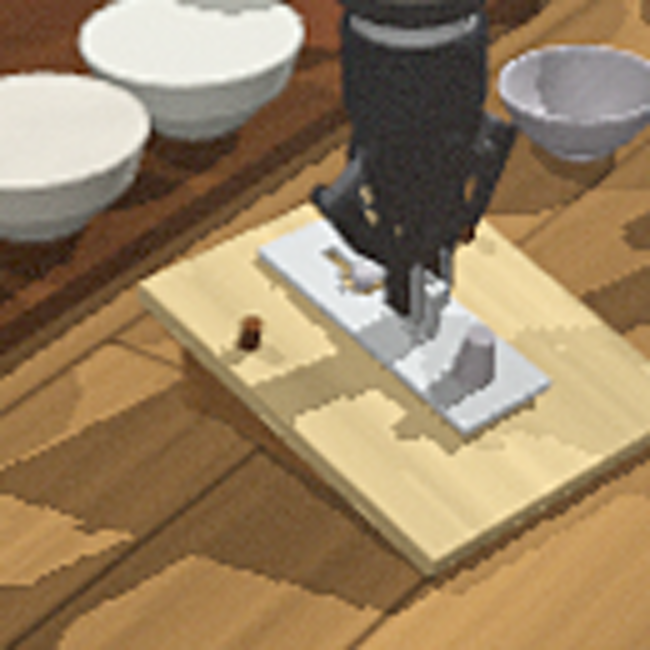

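Side view: the stud head (≈(272,224) full frame) pokes through the wide part of the keyhole; the lower end is still slightly raised. Press down further.

>>> carry_out([
  [-0.2, 0, 1, 0, 1],
  [-0.2, 0, 1, 0, 1],
  [0, 0, 1, 0, 1],
  [0, 0, 1, 0, 1],
  [0, 0, 1, 0, 1],
  [0, 0, 0.5, 0, 1],
  [0, 0, 0, 0, 1],
  [0, 0, 0, 0, 1],
])

```text
clock: 8.45
eef_pos: [609.3, 3.1, 94.0]
orientation: [3.124, -0.326, 0.0]
wrist_force: [-12.9, -0.9, 19.6]
width: 11.2
```

```bash
python3 plan.py; python3 snap.py h4 side 230 200 100 70 8 top 262 150 1 1 1; python3 plan.py
```

```text
t 8.45 p [609.3   3.1  94. ] psi -11.92 zaxis [ 0.    -0.001 -1.   ] w 11.2 F [-12.9  -0.9  19.6]
t 8.55 p [609.3   3.1  93.9] psi -11.93 zaxis [-0.    -0.001 -1.   ] w 11.3 F [-11.3  -0.1  19.4]
```

View pics/h4.png

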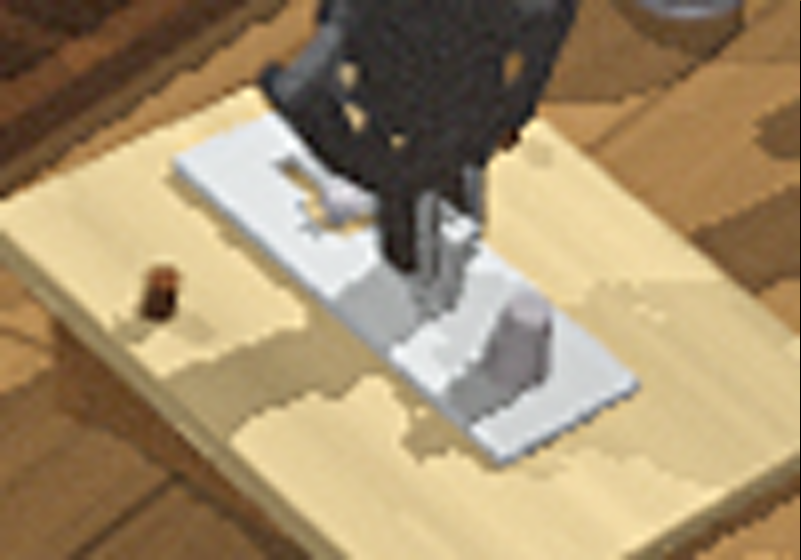

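```bash
cat > chk.py <<'E'
from fit import *
# predicted side corners of plate flat on the board with stud at keyhole x=s (41 entry, 68 seat), vs observed
def pred(s,n="side",st=(656,-8.5,63.3)):
    R=(Ro.from_euler("z",-12,degrees=True)*Ro.from_euler("y",-15,degrees=True)).as_matrix()
    K=["kp","sp","sm"]; X=np.array([PL[k] for k in K],float)-[s,0,-30]
    return proj(n,X@R.T+st),R
E
python3 - <<'E'
from chk import *
ob=np.array([((x+.5)/8-.5+230,(y+.5)/8-.5+200) for x,y in((175,160),(500,463),(637,383))])
q,R=pred(41);print(q-ob)
# fit: in-plane x,y, pitch with height of the plane fixed by fin?  free: s(x), y, z, pitch
def f(p):
    Rp=R@Ro.from_euler("y",p[3]).as_matrix(); X=np.array([PL[k] for k in("kp","sp","sm")],float)-[41,0,-30]
    return (proj("side",X@Rp.T+np.array([656,-8.5,63.3])+R@p[:3])-ob).ravel()
r=least_squares(f,[0,0,0,0]);print(r.x[:3],"pitch deg (neg=nose up)",np.degrees(r.x[3]),r.fun)
E
```

```text
[[-0.8  0.4]
 [-0.1  0. ]
 [-0.2  0.4]]
[ 5.6 -8.4 -7.5] pitch deg (neg=nose up) -0.7867889205856383 [-0.1 -0.   0.2 -0.2 -0.1  0.2]
```

Prediction for "flat, stud in the wide part" matches to <1 px, pitch within 0.8°. Now slide down the slope.

>>> carry_out([
  [0, 0, -1, 0, 1],
  [0, 0, 0, 0, 1],
  [-2, 0, 0.5, 0, 1],
  [-3, 0, 0.8, 0, 1],
  [-3, 0, 0.8, 0, 1],
  [-3, 0, 0.8, 0, 1],
  [-3, 0, 0.8, 0, 1],
  [0, 0, 0, 0, 1],
])

```text
clock: 9.22
eef_pos: [598.8, 5.7, 91.1]
orientation: [3.124, -0.327, 0.013]
wrist_force: [2.2, -0.6, 7.9]
width: 11.2
```

>>> carry_out([
  [-3, 0, 0.8, 0, 1],
  [-3, 0, 0.8, 0, 1],
  [-2, 0, 0.5, 0, 1],
  [-2, 0, 0.5, 0, 1],
  [-1, 0, 0.3, 0, 1],
  [0, 0, 0, 0, 1],
  [0, 0, 0, 0, 1],
  [0, 0, 0, 0, 1],
])

```text
clock: 9.88
eef_pos: [588.6, 7.9, 88.3]
orientation: [3.124, -0.327, 0.013]
wrist_force: [3.1, 0.2, 9.8]
width: 10.9
```

```bash
python3 plan.py
```

```text
t 9.88 p [588.6   7.9  88.3] psi -11.93 zaxis [ 0.008 -0.001 -1.   ] w 10.9 F [3.1 0.2 9.8]
```

>>> carry_out([
  [-1, 0, 0.3, 0, 1],
  [-1, 0, 0.3, 0, 1],
  [-1, 0, 0.2, 0, 1],
  [-1, 0, 0.3, 0, 1],
  [0, 0, 0, 0, 1],
  [0, 0, 0, 0, 1],
  [0, 0, 0, 0, 1],
  [0, 0, 0, 0, 1],
])

```text
clock: 10.55
eef_pos: [584.9, 8.7, 87.2]
orientation: [3.124, -0.327, 0.014]
wrist_force: [4.2, -1.3, 10.0]
width: 10.8
```

>>> carry_out([
  [-1, 0, 0.3, 0, 1],
  [-1, 0, 0.3, 0, 1],
  [0, 0, 0, 0, 1],
  [0, 0, 0, 0, 1],
  [0, 0, 0, 0, 1],
  [0, 0, 0, 0, 1],
  [0, 0, 0, 0, 1],
  [0, 0, 0, 0, 1],
])

```text
clock: 11.22
eef_pos: [584.0, 8.9, 87.1]
orientation: [3.124, -0.327, 0.019]
wrist_force: [6.2, -1.3, 10.0]
width: 11.0
```

>>> carry_out([
  [-1, 0, 0.3, 0, 1],
  [-1, 0, 0.3, 0, 1],
  [-1, 0, 0.3, 0, 1],
  [0, 0, 0, 0, 1],
  [0, 0, 0, 0, 1],
  [0, 0, 0, 0, 1],
  [0, 0, 0, 0, 1],
  [0, 0, 0, 0, 1],
])

```text
clock: 11.88
eef_pos: [583.7, 8.9, 87.1]
orientation: [3.124, -0.327, 0.028]
wrist_force: [14.0, -2.5, 8.7]
width: 10.8
```

```bash
python3 plan.py; python3 snap.py h5 side 230 200 100 70 8;  python3 plan.py
```

```text
t 11.88 p [583.7   8.9  87.1] psi -11.95 zaxis [ 0.018 -0.002 -1.   ] w 10.8 F [14.  -2.5  8.7]
t 11.93 p [583.6   9.   87. ] psi -11.95 zaxis [ 0.018 -0.002 -1.   ] w 11.0 F [14.4 -3.   9.3]
```

View pics/h5.png

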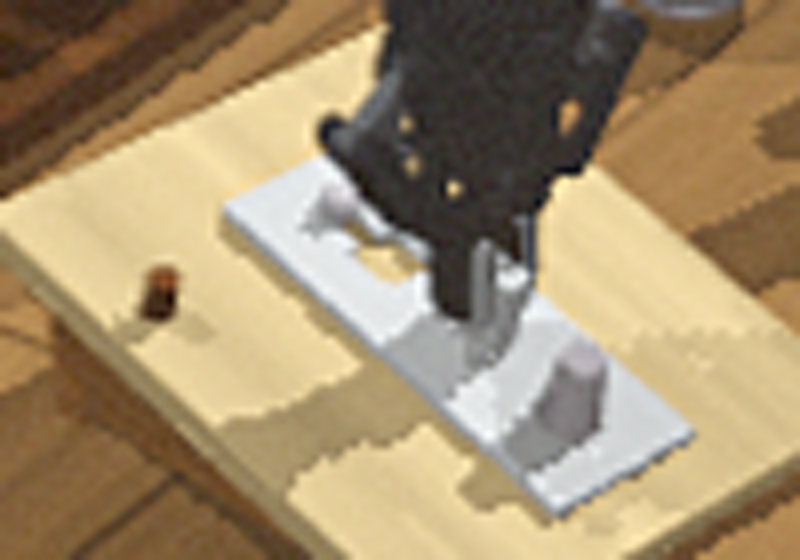

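The stud is at the closed end of the slot (head ≈(272,225), wide hole now empty below it) and there is a 14 N hard stop. Relax and release, lift, then go to the cup.

>>> carry_out([
  [1, 0, -0.3, 0, 1],
  [0.5, 0, -0.3, 0, 1],
  [0, 0, 0, 0, 0.7],
  [0, 0, 0, 0, 0.6],
  [0, 0, 0, 0, 0.5],
  [0, 0, -2, 0, 0.5],
  [0, 0, -10, 0, 0.5],
  [0, 0, -25, 0, 0.5],
])

```text
clock: 12.6
eef_pos: [575.9, 10.2, 118.4]
orientation: [-3.125, 0.327, 0.011]
wrist_force: [0.3, 0.2, 0.0]
width: 42.6
```

>>> carry_out([
  [0, 0, -30, 0, 0],
  [0, 0, -30, 0, 0],
  [0, 10, -10, 0, 0],
  [0, 20, 0, 0, 0],
  [0, 30, 0, 0, 0],
  [0, 35, 0, 0, 0],
  [0, 35, 0, 0, 0],
  [0, 35, 0, 0, 0],
])

```text
clock: 13.27
eef_pos: [543.2, -152.9, 191.0]
orientation: [3.125, -0.325, -0.0]
wrist_force: [0.3, 0.3, 0.3]
width: 85.6
```

```bash
python3 snap.py r1 side 230 200 100 70 4 top 262 160 100 120 4; python3 plan.py 0 478 -329.5 150 -12 8
```

```text
t 13.37 p [ 542.8 -156.2  190.8] psi -12.22 zaxis [-0.    -0.002 -1.   ] w 84.9 F [ 0.4 -0.1  0.2]
[[-3.3, 22.9, 5.1, -0.03, 0.0], [-3.3, 22.9, 5.1, -0.03, 0.0], [-3.3, 22.9, 5.1, -0.03, 0.0], [-3.4, 22.9, 5.1, -0.03, 0.0], [-3.4, 22.9, 5.1, -0.03, 0.0], [-3.4, 22.9, 5.1, -0.03, 0.0], [-3.4, 22.9, 5.1, -0.03, 0.0], [-3.4, 22.9, 5.1, -0.03, 0.0]]
```

View pics/r1.png

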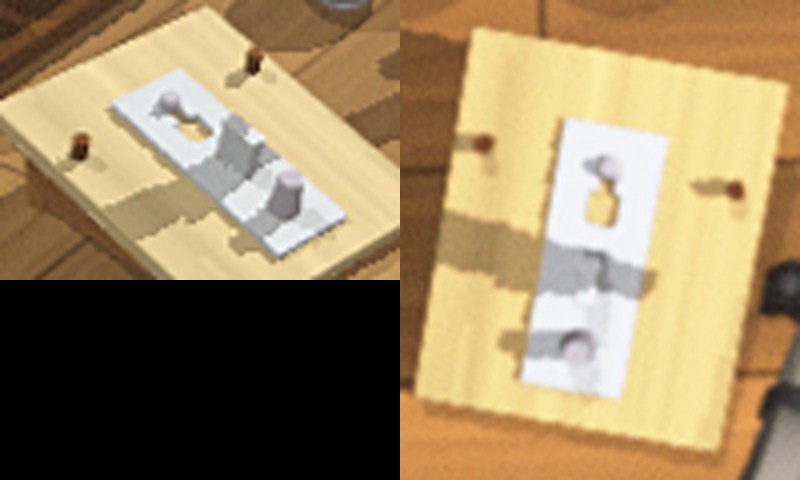

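Both views show the bracket flat, stud in the slot end, aligned with the board, and spigot tip at top ≈(306.5,247), side ≈(301.5,244). I'll check that against kinematics and plan the cup approach. I'll pre-squeeze at 45° first so the cup is centred in both directions.

```bash
python3 - <<'E'
from chk import *
np.set_printoptions(precision=2,suppress=True)
print(pred(68)[0]-np.array([((x+.5)/4-.5+230,(y+.5)/4-.5+200) for x,y in((110,103),(280,258),(347,215))]))
for n,uv in(("top",((579-400+.5)/4-.5+262,(347+.5)/4-.5+160)),("side",((288.5+.5)/4-.5+230,(176+.5)/4-.5+200))):
    print(n,proj(n,[[537.1,16.7,66.3],[537.5,18.8,66.3]])-np.array(uv))
for c in [(457,231),(417,240),(406,287)]: print(plane("top",[c],84))
E
python3 plan.py 0.25 478.5 -329.5 140 45 9
```

```text
[[-0.24  0.33]
 [-0.66 -0.35]
 [-0.45  0.47]]
top [[-0.64  2.18]
 [-1.48  2.05]]
side [[0.6  0.92]
 [0.04 1.25]]
[[ 568.65 -356.51   84.  ]]
[[ 549.24 -257.66   84.  ]]
[[ 434.95 -225.76   84.  ]]
t 13.37 p [ 542.8 -156.2  190.8] psi -12.22 zaxis [-0.    -0.002 -1.   ] w 84.9 F [ 0.4 -0.1  0.2]
[[-2.9, 20.3, 5.6, -6.36, 0.25], [-5.1, 19.9, 5.6, -6.36, 0.25], [-7.3, 19.2, 5.6, -6.36, 0.25], [-9.4, 18.3, 5.6, -6.36, 0.25], [-11.4, 17.1, 5.6, -6.36, 0.25], [-13.2, 15.7, 5.6, -6.36, 0.25], [-14.8, 14.2, 5.6, -6.36, 0.25], [-16.3, 12.5, 5.6, -6.36, 0.25]]
[[-17.6, 10.6, 5.6, -6.36, 0.25]]
```

```bash
python3 - <<'E'
from m import *
np.set_printoptions(precision=2,suppress=True)
print("h2 pred",proj("top",[[564.1,11.3,127.1]]))
a=cv2.imread("pics/r1_top.png")[:,:,::-1].copy(); H,m=win("top",297,236,22,22,im=a)
k=((H[...,2]<205)&(H[...,2]>120)&(H[...,1]<60)&(H[...,0]>120)&(m>0)).astype(np.uint8);print(cent(k))
g=cv2.cvtColor(a,cv2.COLOR_RGB2GRAY)[238:258,298:318]; print(g)
print("pred tip",proj("top",[[537.1,16.7,66.3],[544.2,15.2,39.2]]),"head",proj("top",[[652.9,-7.8,75.2]]))
E
```

```text
h2 pred [[307.15 235.33]]
(array([306.03, 245.44]), array([300, 242,  11,   8,  39], dtype=int32))
[[242 243 243 243 243 244 245 246 243 242 235 227 225 229 227 226 233 240
  244 245]
 [243 244 242 243 242 246 245 244 245 241 235 226 227 228 228 225 230 239
  244 245]
 [243 245 242 245 244 247 245 244 246 243 236 228 228 227 223 226 236 242
  244 245]
 [243 243 244 242 245 245 245 240 235 234 230 229 229 227 228 232 238 244
  245 246]
 [218 217 220 220 215 210 200 175 171 178 194 208 225 229 226 227 240 243
  244 244]
 [185 180 182 182 170 144 119 110 118 138 155 179 212 225 229 236 241 243
  245 246]
 [175 178 175 168 142 104 101 116 127 143 153 169 201 222 228 237 243 243
  244 245]
 [179 178 178 165 115 113 140 164 176 173 166 175 191 213 227 233 242 244
  245 245]
 [177 180 178 156 123 153 189 206 203 197 192 178 185 211 228 231 240 243
  246 246]
 [178 175 170 162 147 181 208 214 211 207 203 181 187 228 239 240 243 244
  245 246]
 [187 180 177 171 171 198 213 207 207 211 198 187 198 234 242 244 243 244
  245 245]
 [216 207 194 192 196 201 209 209 208 208 198 189 205 234 243 242 244 245
  246 244]
 [242 237 235 234 232 229 215 212 208 210 211 211 226 235 241 243 243 245
  246 244]
 [245 242 244 245 243 238 229 219 217 223 221 226 228 232 241 243 243 244
  246 243]
 [243 243 242 244 246 243 231 226 225 226 229 227 225 230 239 243 245 245
  245 243]
 [243 242 242 243 243 242 231 229 225 228 230 225 223 228 240 243 243 245
  246 242]
 [242 244 243 243 243 242 240 230 229 227 229 226 223 228 238 242 244 246
  245 241]
 [242 242 241 244 243 244 241 233 229 226 226 224 226 230 239 242 244 244
  244 237]
 [231 231 232 236 239 242 240 231 227 227 226 223 227 237 241 244 244 245
  242 233]
 [218 218 217 218 221 223 227 227 220 220 223 223 227 236 241 242 244 246
  242 230]]
pred tip [[305.74 248.56]
 [306.48 246.52]] head [[314.25 201.73]]
```

Reading the pixel block, the bright tip disc is centred at ≈(306.2,248.3) against the predicted (305.7,248.6). So the tip is within about 1 mm of the kinematic (537.5,18.3,66.3). Going to the cup.

>>> carry_out([
  [-3, 20, 5, -6.4, 0.25],
  [-5, 20, 5, -6.4, 0.25],
  [-7.3, 19.2, 5, -6.4, 0.25],
  [-9.4, 18.3, 5, -6.4, 0.25],
  [-11.4, 17, 5, -6.4, 0.25],
  [-13.2, 15.7, 5, -6.4, 0.25],
  [-14.8, 14.2, 5, -6.4, 0.25],
  [-16.3, 12.5, 5, -6.4, 0.25],
])

```text
clock: 14.03
eef_pos: [487.7, -306.0, 150.6]
orientation: [-2.955, -1.064, 0.0]
wrist_force: [-0.4, -0.0, 0.0]
width: 64.5
```

>>> carry_out([
  [-17.6, 10.6, 5, -6.2, 0.25],
  [0, 0, 5, 0, 0.25],
  [0, 0, 0, 0, 0.25],
  [0, 0, 0, 0, 0.25],
  [0, 0, 0, 0, 0.25],
  [0, 0, 0, 0, 0.25],
  [0, 0, 0, 0, 0.25],
  [0, 0, 0, 0, 0.25],
])

```text
clock: 14.7
eef_pos: [481.6, -324.5, 141.0]
orientation: [2.897, 1.215, 0.0]
wrist_force: [-0.0, 0.7, 0.6]
width: 64.3
```

```bash
python3 plan.py 0.25 478.5 -329.5 66 45 8
```

```text
t 14.7 p [ 481.6 -324.5  141. ] psi 45.5 zaxis [ 0. -0. -1.] w 64.3 F [-0.   0.7  0.6]
[[-0.7, 0.2, 9.4, 0.06, 0.25], [-0.7, 0.2, 9.4, 0.06, 0.25], [-0.7, 0.2, 9.4, 0.06, 0.25], [-0.7, 0.2, 9.4, 0.06, 0.25], [-0.7, 0.2, 9.4, 0.06, 0.25], [-0.7, 0.2, 9.4, 0.06, 0.25], [-0.7, 0.2, 9.4, 0.06, 0.25], [-0.7, 0.2, 9.4, 0.06, 0.25]]
```

>>> carry_out([
  [-3, 0.8, 5, 0, 0.25],
  [-2.6, 0.8, 9, 0, 0.25],
  [0, 0, 12, 0, 0.25],
  [0, 0, 12, 0, 0.25],
  [0, 0, 12, 0, 0.25],
  [0, 0, 12, 0, 0.25],
  [0, 0, 9, 0, 0.25],
  [0, 0, 4, 0, 0.25],
], newtons=20)

```text
clock: 15.37
eef_pos: [477.5, -329.7, 63.7]
orientation: [-2.895, -1.213, 0.002]
wrist_force: [-0.1, 0.1, 0.2]
width: 63.8
```

>>> carry_out([
  [0, 0, 0, 0, 0.3],
  [0, 0, 0, 0, 0.36],
  [0, 0, 0, 0, 0.42],
  [0, 0, 0, 0, 0.5],
  [0, 0, 0, 0, 0.5],
  [0, 0, 0, 0, 0.5],
  [0, 0, 0, 0, 0.25],
  [0, 0, 0, 0, 0.25],
])

```text
clock: 16.03
eef_pos: [478.6, -330.3, 65.9]
orientation: [2.897, 1.214, 0.001]
wrist_force: [-0.1, -0.5, -0.3]
width: 64.2
```

>>> carry_out([
  [0, 0, 0, 6.5, 0.25],
  [0, 0, 0, 7.1, 0.25],
  [0, 0, 0, 7.1, 0.25],
  [0, 0, 0, 7.1, 0.25],
  [0, 0, 0, 7.1, 0.25],
  [0, 0, 0, 7.1, 0.25],
  [0, 0, 0, 7.1, 0.25],
  [0, 0, 0, 7.1, 0.25],
])

```text
clock: 16.7
eef_pos: [478.5, -330.2, 65.7]
orientation: [3.127, -0.303, 0.0]
wrist_force: [-0.7, 0.1, -0.1]
width: 64.1
```

```bash
python3 plan.py
```

```text
t 16.7 p [ 478.5 -330.2   65.7] psi -11.08 zaxis [ 0. -0. -1.] w 64.1 F [-0.7  0.1 -0.1]
```

>>> carry_out([
  [0, 0, 0, 1, 0.35],
  [0, 0, 0, 0, 0.42],
  [0, 0, 0, 0, 0.6],
  [0, 0, 0, 0, 1],
  [0, 0, 0, 0, 1],
  [0, 0, -5, 0, 1],
  [0, 0, -15, 0, 1],
  [0, 0, -30, 0, 1],
], newtons=30)

```text
clock: 17.37
eef_pos: [476.7, -328.7, 113.1]
orientation: [-3.121, 0.319, 0.01]
wrist_force: [-0.7, 0.1, -2.0]
width: 46.7
```

>>> carry_out([
  [0, 0, -30, 0, 1],
  [0, 0, -25, 0, 1],
  [0, 0, -10, 0, 1],
  [0, 0, 0, 0, 1],
  [0, 0, 0, 0, 1],
  [0, 0, 0, 0, 1],
  [0, 0, 0, 0, 1],
  [0, 0, 0, 0, 1],
])

```text
clock: 18.03
eef_pos: [477.9, -329.7, 179.1]
orientation: [-3.123, 0.321, 0.004]
wrist_force: [-0.7, 0.6, -0.6]
width: 46.6
```

```bash
python3 plan.py 1 538 18.3 160 -12 14
```

```text
t 18.03 p [ 477.9 -329.7  179.1] psi -11.73 zaxis [-0.002  0.002 -1.   ] w 46.6 F [-0.7  0.6 -0.6]
[[-0.9, -25.2, 1.4, 0.02, 1.0], [-0.9, -25.2, 1.4, 0.02, 1.0], [-0.9, -25.2, 1.4, 0.02, 1.0], [-0.9, -25.2, 1.4, 0.02, 1.0], [-0.9, -25.2, 1.4, 0.02, 1.0], [-0.9, -25.2, 1.4, 0.02, 1.0], [-0.9, -25.2, 1.4, 0.02, 1.0], [-0.9, -25.2, 1.4, 0.02, 1.0]]
[[-0.9, -25.2, 1.4, 0.02, 1.0], [-0.9, -25.2, 1.4, 0.02, 1.0], [-0.9, -25.2, 1.4, 0.02, 1.0], [-0.9, -25.2, 1.4, 0.02, 1.0], [-1.0, -25.2, 1.4, 0.02, 1.0], [-1.0, -25.2, 1.4, 0.02, 1.0]]
```

>>> carry_out([
  [-0.5, -15, 1, 0, 1],
  [-1, -26, 2, 0, 1],
  [-1, -26, 2, 0, 1],
  [-1, -26, 2, 0, 1],
  [-1, -26, 2, 0, 1],
  [-1, -26, 2, 0, 1],
  [-1, -26, 2, 0, 1],
  [-1, -26, 2, 0, 1],
])

```text
clock: 18.7
eef_pos: [510.8, -133.6, 165.1]
orientation: [-3.125, 0.321, 0.001]
wrist_force: [-0.3, -0.6, -1.5]
width: 46.0
```

>>> carry_out([
  [-1, -26, 1, 0, 1],
  [-1, -26, 1, 0, 1],
  [-1, -26, 1, 0, 1],
  [-1, -26, 1, 0, 1],
  [-1, -26, 1, 0, 1],
  [-1, -18, 0, 0, 1],
  [-0.5, -8, 0, 0, 1],
  [0, 0, 0, 0, 1],
])

```text
clock: 19.37
eef_pos: [536.1, 20.3, 160.3]
orientation: [-3.125, 0.317, 0.001]
wrist_force: [0.8, -0.2, -2.0]
width: 46.5
```

>>> carry_out([
  [0, 0, 3, 0, 1],
  [0, 0, 5, 0, 1],
  [0, 0, 3, 0, 1],
  [0, 0, 0, 0, 1],
  [0, 0, 0, 0, 1],
  [0, 0, 0, 0, 1],
  [0, 0, 0, 0, 1],
  [0, 0, 0, 0, 1],
])

```text
clock: 20.03
eef_pos: [536.6, 18.1, 149.9]
orientation: [3.125, -0.321, 0.001]
wrist_force: [0.5, 0.6, -1.0]
width: 46.6
```

```bash
python3 plan.py 1 538 18.3 140 -12 4; python3 snap.py k1 side 230 140 130 140 4; python3 plan.py
```

```text
t 20.03 p [536.6  18.1 149.9] psi -11.75 zaxis [ 0. -0. -1.] w 46.6 F [ 0.5  0.6 -1. ]
[[0.3, -0.1, 2.5, 0.06, 1.0], [0.3, -0.1, 2.5, 0.06, 1.0], [0.3, -0.1, 2.5, 0.06, 1.0], [0.3, -0.1, 2.5, 0.06, 1.0]]
t 20.08 p [536.6  18.2 149.9] psi -11.74 zaxis [ 0. -0. -1.] w 46.8 F [-0.1 -0.1 -1.7]
```

View pics/k1.png

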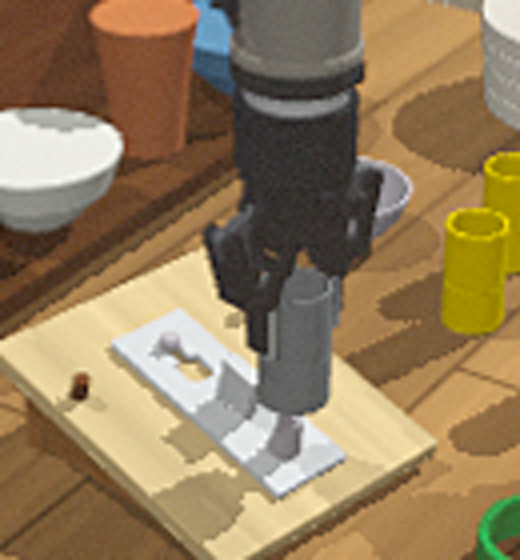

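Side view: the cup hangs over the spigot, apparently leaning a little downhill. That is the right direction, but it shifts the foot uphill. I'll quantify it from the silhouette edges.

```bash
python3 - <<'E'
from m import *
from scipy.optimize import least_squares
np.set_printoptions(precision=2,suppress=True)
I=cv2.imread("pics/k1_side.png")[:,:,::-1].copy()
H,m=win("side",290,200,30,50,im=I)
y=np.radians(-12);ex=np.array([np.cos(y),np.sin(y),0]);ey=np.array([-np.sin(y),np.cos(y),0]);ez=np.array([0,0,1.])
g=np.array([536.2,16.1,143.9])   # grasp point, vision frame
def sil(th,dx=0):
    ax=ez*np.cos(th)-ex*np.sin(th); e1=ex*np.cos(th)+ez*np.sin(th); a=np.linspace(0,2*np.pi,60)
    f=g+dx*ex-59.7*ax; circ=24*(np.outer(np.cos(a),e1)+np.outer(np.sin(a),ey))
    lo,hi=proj("side",f+circ),proj("side",f+84*ax+circ); hull=cv2.convexHull(np.vstack([lo,hi]).astype(np.float32))[:,0]
    return hull,lo
for th in(0,5,10):
    h,lo=sil(np.radians(th))
    for r in(225,232,238):
        xs=[]
        for p,q in zip(h,np.roll(h,-1,0)):
            if (p[1]-r)*(q[1]-r)<0: xs.append(p[0]+(r-p[1])/(q[1]-p[1])*(q[0]-p[0]))
        print(th,r,np.sort(xs),end=" ")
    print("bottom",lo[lo[:,1].argmax()])
for r in(225,232,238,240,241,242,243,244): print(r,I[r,290:318].sum(1).tolist(),H[r,290:318:3,1].tolist())
E
```

```text
0 225 [293.53 312.25] 0 232 [293.56 312.12] 0 238 [293.6  312.01] bottom [302.69 243.99]
5 225 [293.07 311.86] 5 232 [292.59 311.19] 5 238 [292.24 310.61] bottom [302.23 243.61]
10 225 [292.52 311.48] 10 232 [291.48 310.21] 10 238 [291.29 309.13] bottom [301.72 243.08]
225 [657, 429, 153, 146, 153, 151, 132, 350, 369, 242, 276, 286, 300, 302, 297, 307, 294, 283, 277, 288, 271, 293, 346, 385, 385, 368, 372, 379] [78, 34, 51, 27, 10, 10, 3, 18, 136, 133]
232 [717, 711, 707, 725, 457, 240, 257, 271, 278, 291, 298, 308, 292, 291, 309, 290, 302, 285, 284, 294, 285, 279, 392, 619, 626, 617, 598, 585] [4, 14, 9, 8, 5, 5, 3, 13, 80, 82]
238 [462, 453, 446, 398, 279, 267, 293, 298, 296, 302, 302, 300, 278, 302, 308, 285, 298, 273, 277, 278, 277, 287, 473, 621, 620, 625, 626, 629] [5, 4, 5, 3, 3, 0, 3, 30, 80, 76]
240 [445, 458, 385, 369, 319, 266, 269, 301, 291, 297, 301, 303, 292, 287, 292, 294, 290, 272, 285, 256, 265, 347, 595, 615, 610, 617, 618, 616] [10, 6, 14, 5, 8, 5, 13, 19, 81, 80]
241 [457, 470, 397, 357, 566, 477, 299, 248, 280, 289, 295, 290, 305, 294, 296, 284, 286, 262, 268, 249, 231, 523, 608, 607, 600, 605, 630, 609] [2, 4, 5, 13, 3, 11, 8, 75, 82, 81]
242 [451, 430, 375, 338, 568, 633, 566, 410, 275, 261, 283, 293, 287, 293, 277, 277, 256, 255, 216, 416, 598, 640, 625, 610, 600, 601, 613, 617] [5, 2, 3, 9, 5, 8, 30, 81, 78, 81]
243 [463, 403, 353, 470, 623, 650, 641, 632, 626, 471, 321, 296, 284, 276, 252, 238, 419, 429, 490, 598, 624, 628, 625, 620, 604, 590, 594, 607] [3, 5, 1, 3, 8, 13, 84, 81, 82, 80]
244 [492, 364, 363, 607, 641, 635, 639, 646, 667, 472, 344, 360, 347, 538, 557, 623, 672, 620, 602, 612, 607, 612, 611, 618, 621, 614, 600, 599] [3, 6, 2, 2, 11, 7, 89, 80, 79, 79]
```

Silhouette edges (294.0, 311.9 at row 232) match an upright cup (293.6, 312.1), so there is no lean. Now lower onto the spigot, drifting downhill so the cup tips to the slope angle.

>>> carry_out([
  [0.5, 0, 3, 0, 1],
  [0.5, 0, 4, 0, 1],
  [0, 0, 4, 0, 1],
  [0, 0, 3, 0, 1],
  [0, 0, 2, 0, 1],
  [0, 0, 0, 0, 1],
  [0, 0, 0, 0, 1],
  [0, 0, 0, 0, 1],
], newtons=20)

```text
clock: 20.75
eef_pos: [537.6, 18.1, 133.8]
orientation: [3.125, -0.321, 0.0]
wrist_force: [-0.3, 0.3, -1.8]
width: 46.6
```

>>> carry_out([
  [-0.5, 0, 2, 0, 1],
  [-0.6, 0, 2, 0, 1],
  [-0.7, 0, 2, 0, 1],
  [-0.7, 0, 2, 0, 1],
  [-0.7, 0, 2, 0, 1],
  [-0.3, 0, 1, 0, 1],
  [0, 0, 0, 0, 1],
  [0, 0, 0, 0, 1],
])

```text
clock: 21.42
eef_pos: [536.5, 18.4, 124.0]
orientation: [3.125, -0.321, 0.011]
wrist_force: [5.7, -1.0, 3.0]
width: 46.4
```

>>> carry_out([
  [-0.7, 0, 2, 0, 1],
  [-0.7, 0, 2, 0, 1],
  [-0.7, 0, 2, 0, 1],
  [-0.7, 0, 1.5, 0, 1],
  [-0.7, 0, 1.5, 0, 1],
  [0, 0, 0, 0, 1],
  [0, 0, 0, 0, 1],
  [0, 0, 0, 0, 1],
])

```text
clock: 22.08
eef_pos: [532.8, 19.4, 114.9]
orientation: [-3.125, 0.321, -0.009]
wrist_force: [5.0, 0.1, 4.1]
width: 46.1
```

```bash
python3 plan.py
```

```text
t 22.08 p [532.8  19.4 114.9] psi -11.74 zaxis [ 0.006 -0.    -1.   ] w 46.1 F [5.  0.1 4.1]
```

Following well. Continue, then press.

>>> carry_out([
  [-0.7, 0, 2, 0, 1],
  [-0.7, 0, 2, 0, 1],
  [-0.6, 0, 1.5, 0, 1],
  [-0.6, 0, 1.5, 0, 1],
  [-0.4, 0, 1, 0, 1],
  [0, 0, 0, 0, 1],
  [0, 0, 0, 0, 1],
  [0, 0, 0, 0, 1],
])

```text
clock: 22.75
eef_pos: [529.6, 20.3, 107.8]
orientation: [-3.125, 0.321, -0.009]
wrist_force: [1.1, 1.8, 12.7]
width: 46.1
```

>>> carry_out([
  [-0.3, 0, 1, 0, 1],
  [-0.3, 0, 1, 0, 1],
  [0, 0, 1, 0, 1],
  [0, 0, 1, 0, 1],
  [0, 0, 0, 0, 1],
  [0, 0, 0, 0, 1],
  [0, 0, 0, 0, 1],
  [0, 0, 0, 0, 1],
], newtons=50)

```text
clock: 23.42
eef_pos: [529.7, 20.3, 106.8]
orientation: [-3.125, 0.321, -0.014]
wrist_force: [-5.9, 1.6, 35.9]
width: 46.3
```

```bash
python3 plan.py
```

```text
t 23.42 p [529.7  20.3 106.8] psi -11.72 zaxis [ 0.009 -0.001 -1.   ] w 46.3 F [-5.9  1.6 35.9]
```

Pressed with 36 N, directed nearly along the spigot. The height agrees with a seated cup (106.8 against ~106). Unload, open, back off and check.

>>> carry_out([
  [0, 0, -1.5, 0, 1],
  [0, 0, -1, 0, 1],
  [0, 0, 0, 0, 0.4],
  [0, 0, 0, 0, 0.3],
  [0, 0, 0, 0, 0.2],
  [0, 0, 0, 0, 0.2],
  [-3, 0, -12, 0, 0.2],
  [-5, 0, -20, 0, 0.2],
])

```text
clock: 24.08
eef_pos: [517.8, 22.0, 134.9]
orientation: [3.125, -0.321, -0.008]
wrist_force: [-0.4, -0.2, -0.2]
width: 68.4
```

>>> carry_out([
  [-5, 0, -20, 0, 0.2],
  [-5, 0, -25, 0, 0.2],
  [0, 20, -10, 0, 0],
  [0, 35, 0, 0, 0],
  [0, 35, 0, 0, 0],
  [0, 35, 0, 0, 0],
  [0, 35, 0, 0, 0],
  [0, 20, 0, 0, 0],
])

```text
clock: 24.75
eef_pos: [471.8, -155.1, 191.9]
orientation: [3.124, -0.323, 0.0]
wrist_force: [0.8, 0.2, -0.1]
width: 85.6
```

```bash
python3 snap.py f1 side 230 160 110 120 4 top 262 160 85 120 4; python3 plan.py; cat > s.py <<'E'
from m import *
np.set_printoptions(precision=2,suppress=True)
# predicted cup seated square, vision frame: stud-116u, plate +5, underside gap g
u=np.array([.9448,-.2008,.2588]);n=np.array([-.2531,.0538,.9659]);v=np.cross(n,u);a=np.linspace(0,2*np.pi,60)
c=24*(np.outer(np.cos(a),u)+np.outer(np.sin(a),v))
for g in(3,8):
    f=np.array([656,-8.5,63.3])-116*u+(5+g)*n
    for nm in("side","top"):
        lo,hi=proj(nm,f+c),proj(nm,f+84*n+c); print(g,nm,"rim bbox",hi.min(0),hi.max(0),"foot bbox",lo.min(0),lo.max(0))
for nm,w in(("side",(285,195,35,60)),("top",(292,230,35,35))):
    I=cv2.imread(f"pics/f1_{nm}.png")[:,:,::-1].copy();H,m=win(nm,*w,im=I)
    k=((H[...,1]<60)&(H[...,2]<175)&(m>0)).astype(np.uint8); print(nm,cent(k))
E
python3 s.py
```

```text
t 24.85 p [ 472.1 -155.1  191.8] psi -11.97 zaxis [ 0.    -0.001 -1.   ] w 85.5 F [0.8 0.7 0.3]
3 side rim bbox [297.16 222.18] [315.62 235.26] foot bbox [291.43 244.87] [309.15 257.94]
3 top rim bbox [294.04 242.85] [314.18 262.65] foot bbox [297.07 237.11] [315.87 255.63]
8 side rim bbox [297.52 220.77] [316.02 233.85] foot bbox [291.76 243.58] [309.52 256.65]
8 top rim bbox [293.85 243.22] [314.07 263.1 ] foot bbox [296.9  237.43] [315.77 256.02]
side (array([301.38, 239.62]), array([285, 222,  31,  33, 721], dtype=int32))
top (array([304.72, 249.83]), array([292, 238,  25,  25, 440], dtype=int32))
```

The viewer limit is reached, so I'll check numerically with intensity profiles across the predicted rim and foot edges.

```bash
cat >> s.py <<'E'
print("----")
I=cv2.imread("pics/f1_side.png").astype(int).sum(2)
for c in(304,306,308): print("side col",c,"rows218-226",I[218:227,c].tolist())
for c in(297,299,301): print("side col",c,"rows252-262",I[252:263,c].tolist())
for r in(232,240,246): print("side row",r,"cols288-322",I[r,288:322].tolist())
J=cv2.imread("pics/f1_top.png").astype(int).sum(2)
for c in(303,305): print("top col",c,"rows234-268",J[234:268,c].tolist())
for r in(250,253): print("top row",r,"cols288-320",J[r,288:320].tolist())
for g in(3,8):
    f=np.array([656,-8.5,63.3])-116*u+(5+g)*n
    h=cv2.convexHull(np.vstack([proj("side",f+c0) for c0 in(24*(np.outer(np.cos(a),u)+np.outer(np.sin(a),v)),84*n+24*(np.outer(np.cos(a),u)+np.outer(np.sin(a),v)))]).astype(np.float32))[:,0]
    def cross(axis,val):
        o=[]
        for p,q in zip(h,np.roll(h,-1,0)):
            if (p[axis]-val)*(q[axis]-val)<=0 and p[axis]!=q[axis]: o.append(p[1-axis]+(val-p[axis])/(q[axis]-p[axis])*(q[1-axis]-p[1-axis]))
        return np.sort(np.array(o,float))
    print("pred g",g,"cols",[cross(0,x) for x in(304,306,308,297,299,301)],"rows",[cross(1,x) for x in(232,240,246)])
E
python3 s.py | sed -n '/----/,$p'
```

```text
----
side col 304 rows218-226 [317, 382, 480, 637, 521, 306, 264, 287, 274]
side col 306 rows218-226 [401, 403, 377, 404, 350, 268, 263, 290, 294]
side col 308 rows218-226 [386, 371, 377, 388, 364, 286, 276, 289, 272]
side col 297 rows252-262 [286, 292, 289, 278, 368, 538, 523, 518, 528, 490, 452]
side col 299 rows252-262 [294, 286, 292, 295, 274, 409, 523, 526, 518, 532, 531]
side col 301 rows252-262 [301, 279, 283, 289, 256, 375, 436, 520, 535, 528, 485]
side row 232 cols288-322 [521, 716, 719, 711, 706, 689, 616, 610, 577, 376, 267, 282, 312, 324, 338, 286, 283, 301, 273, 288, 282, 287, 273, 260, 271, 287, 402, 455, 597, 589, 464, 305, 249, 284]
side row 240 cols288-322 [443, 448, 469, 459, 373, 388, 352, 305, 296, 297, 296, 295, 292, 306, 291, 291, 276, 285, 280, 279, 278, 272, 268, 259, 224, 258, 616, 639, 622, 621, 627, 633, 627, 627]
side row 246 cols288-322 [494, 493, 669, 730, 751, 486, 254, 282, 305, 296, 296, 318, 296, 289, 288, 283, 295, 278, 283, 261, 261, 276, 228, 271, 602, 623, 614, 622, 628, 617, 604, 608, 612, 624]
top col 303 rows234-268 [699, 741, 742, 635, 388, 2
[... 500 characters left out ...]
91, 715, 727, 711, 640]
top row 253 cols288-320 [425, 415, 422, 431, 455, 516, 408, 236, 144, 168, 212, 249, 230, 264, 248, 240, 243, 242, 256, 225, 255, 251, 247, 228, 211, 264, 363, 501, 577, 636, 640, 621]
pred g 3 cols [array([222.2 , 257.73]), array([222.27, 257.07]), array([222.65, 255.58]), array([227.46, 256.94]), array([223.82, 257.6 ]), array([222.75, 257.91])] rows [array([295.86, 315.23]), array([293.86, 312.94]), array([292.35, 311.22])]
pred g 8 cols [array([220.81, 256.5 ]), array([220.83, 255.93]), array([221.15, 254.66]), array([227.46, 255.49]), array([222.71, 256.21]), array([221.47, 256.58])] rows [array([295.86, 315.23]), array([293.86, 312.94]), array([292.35, 311.22])]
```

```bash
python3 - <<'E'
from h import *
a=cv2.imread("pics/f1_side.png").astype(int); b=vision.camera("side")[:,:,::-1].astype(int)
print("change in board region",np.abs(a-b)[200:285,228:340].mean().round(2), "max blur",cv2.blur(np.abs(a-b)[200:285,228:340].astype(np.float32),(5,5)).max())
r=cv2.imread("pics/r1_side.png").astype(int); print("keyhole/plate end vs before cup",np.abs(b-r)[215:240,255:285].mean().round(2))
o=cv2.imread("pics/side0.png").astype(int); d=cv2.blur(np.abs(b-o).sum(2).astype(np.float32),(5,5)); print("moved-away diffs: jar/vase/tape/bowl/teaplate",[float(d[y-8:y+8,x-8:x+8].max()) for x,y in((161,360),(170,285),(366,278),(316,191),(394,186))])
arm.job_done(); print(arm.get_obs()["clock"])
E
```

```text
change in board region 2.43 max blur 10.16
keyhole/plate end vs before cup 2.03
moved-away diffs: jar/vase/tape/bowl/teaplate [165.0800018310547, 10.079999923706055, 53.560001373291016, 10.800000190734863, 119.19999694824219]
the job is handed in; nothing more can be done
the job is handed in; nothing more can be done
```

The bracket is hung on the stud and the cup is pressed onto its spigot. I handed the job in at about 25 s of the 62 s allowed. `job_done` gave no verdict, so the results below rest on my own checks.

**Bracket**
- I gripped it by the fin and lowered it so the keyhole went over the stud. The plate pitched flat on the board, with side-view corners within 0.8 px of prediction and pitch within about 0.8°.
- I then slid it about 27 mm downhill to a hard stop at 14 N. After release, both views showed the stud head at the closed end of the slot.

**Cup**
- I centred it by squeezing it at two angles, lowered it onto the spigot while letting it tip to the slope, and pressed with 36 N. Then I let go and moved the gripper clear.

**Last checks**
- **Cup height:** the silhouette puts the underside about 3–5 mm above the plate, where the limit is 6.5 mm. The rim edge gave about 3 mm and the foot edge about 5 mm, so they disagree slightly. The arm height at pressing suggested about 4 mm.
- **Squareness:** the cup's edge slopes match a square cup to about 1°.
- **At rest:** the board region did not change between the last two pictures, and the keyhole end is unchanged since before the cup went on.

**Unresolved**
- **Other objects:** comparing with the first picture, the vase and bowl areas are unchanged. The jar, tape and drilled-plate areas show brightness differences. I take these to be the arm and its shadow, because the gripper passed well above them and I saw no unexpected contact forces, but I did not measure those objects' positions.
- **Last picture:** the picture taken after placing the cup was refused because the viewing limit was reached. The final checks are therefore from pixel values only.

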